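# Rock the angle gauge on a stone specimen until its pointer meets the mark

## Robot

A 6-joint arm with a two-finger parallel gripper is mounted at the origin on the work surface. World frame = base frame: x ahead of the robot, y to its left, z up, the work surface at z = 0. Lengths are in m, angles in rad, forces in N, time in s.
With the tool pointing down it reaches from about 0.325 to 0.9 m from the base axis. Payload 3.5 kg.
Tool frame: the origin (TCP) lies on the centre line of the jaws, within the pads' length; the fingertips stand ahead of it and the grasp point (between the pads) lies 6 mm ahead of it (ctrl.nose_length is the x of the fingertips in the tool frame, in m); x points along the fingers, y is the direction in which the jaws open and shut, and the axes are right-handed (so a half turn about x gives the same grasp; the last joint's range is limited). The gripper opens to 85 mm and grips with 20 to 120 N. Pads are 22 mm wide; open, the fingers measure 114 mm over their backs; the gripper's body (76 mm by 85 mm) begins 54 mm behind the grasp point. The pads swing forward as they close: fully open they stand 13 mm farther back than shut.
Start: joints at [1.065, 0.276, -0.026, 1.268, 0, 1.467], TCP at [0.245, 0.575, 0.256] pointing down, gripper open.
Joint ranges: [-3.12, 3.12], [-0.85, 1.88], [-1.08, 1.24], [-1.95, 2.15], [-1.57, 1.53], [-3.14, 3.14]. Speed limits (rad/s): [2.57, 2.57, 3.14, 3.14, 3.14, 3.14].

## Interface

Orientations are given as a unit quaternion [w, x, y, z].
In Python, from rig import ctrl gives the robot as it stands.
- The arm moves only by the tool step_arm, never from a script. Its argument "motion" is one flat list of numbers, 5 for each row, row after row: the closure, from -1 (fully open) to 1 (shut), so that 0 is half open, then the shift along the tool's x, y, z in cm, then the turn about the tool's x in degrees. A call has 1 to 8 rows; each row shifts and turns the commanded pose from where the row before left it, along the tool's axes as they then stand; what a row does not reach is not made up. A row lasts 1/10 s, in which the tool goes at most 50 mm and 8.59 degrees, less where a joint would pass 70% of its speed; a pose out of reach is approached as far as the arm can. A call with a gripper value outside its range is refused whole. The fingers move at their own pace and stop on an object; "grip_force" is the grip in N (left out, the last holds). Time passes only in rows, so rows that do not move let the fingers close. It gives the time, the measured TCP pose, the force and the opening at its end, in the units of the state.
- ctrl.get_obs(): the state, without advancing time (a new reading comes with each control period).
- ctrl.snapshot(name): name is "side" or "top" or "wrist"; returns a dict with "image" (420x560x3 uint8, red, green, blue), "fx", "fy", "cx", "cy" (pixels), "extrinsics" (4x4, takes a point from camera to world coordinates). Camera axes: x right, y down, z forward; pixel columns grow to the right and rows downward; lengths in m; the calibration is good to about 2 mm. The wrist camera is an equidistant fisheye: a pixel r from the principal point sees the ray r / f radians off the axis. A picture is of the moment at which its call begins. There is no depth.
- ctrl.finish_job(): hands the job in, once; it reports no verdict.
The state is a dict: "time_s": time; "joints": joint angles; "dq": joint speeds; "tau": joint torques, N m; "tcp_pos": TCP position; "eef_rot": TCP orientation; "ft_force": force on the tool from outside, world axes, zero at the start; "moment": the same for the moment, N m; "opening": finger opening in m.
Only numpy, scipy, OpenCV 4.12 (cv2) and the standard library are available. Lean on these libraries where they do the work, as an engineer would, in place of code of your own. Each camera call takes 0.05 s, during which the arm holds its last target.

## Task

Pick up the angle gauge by its orange grip, stand the middle of its flat foot on the rounded ridge of the stone specimen with the foot square across the ridge (dial looking along it), and rock it sideways until the swinging red pointer settles over the blue mark on the dial. Finish while still holding the gauge there, still and lightly pressed down on the sprung stone: do not let go, do not press hard, and leave the things around undisturbed.

Things in the scene. Friction and masses are not known exactly. Their poses are not given: they have to be found in the camera images.
- gauge: Pendulum angle gauge, loose, 0.35 kg, standing upright on the table at first. Steel foot 40 (x) x 110 (y) x 12 mm with a flat underside, on it a round grey dial housing 130 mm across and 22 mm thick (centre 75 mm above the underside), on top an orange grip block 30 (x) x 26 (y) mm that reaches from the housing's top at 140 mm up to 185 mm. Origin: centre of the foot's underside; z up, +x is the way the white dial looks, y runs along the foot.
- gauge_grip (a point): Where to grasp the gauge: middle of its orange grip block, 167 mm above the foot's underside; 26 mm wide along the gauge's y, 30 mm along its x. Axes as the gauge's.
- gauge_foot (a point): Centre of the flat underside of the gauge's foot; axes as the gauge's.
- pointer (a joint): Angle (rad) of the red pointer on the dial, about the gauge's +x axis. The pointer is a pendulum with its weight below, so it always settles to point straight up in the world within about a second: it reads 0 when the gauge stands upright, and minus the lean when the gauge leans by a turn about its own +x (a lean with the grip going towards the gauge's -y is a positive lean).
- mark (a joint): Angle (rad) of the blue mark on the dial, same zero and sense as the pointer: the pointer lies over the mark when both values are equal, which takes a lean of that size with the grip going towards the gauge's +y. Preset between 0.16 and 0.35 and does not move.
- pointer_tip (a point): Point near the tip of the red pointer, 54 mm from the dial's centre.
- mark_mid (a point): Middle of the blue mark (10 mm wide, 16 mm long), 54 mm from the dial's centre.
- stone_base: Black base plate 110 x 130 x 10 mm, fixed, that carries the lumpy grey-brown stone specimen on a sprung aluminium holder. A rounded ridge (radius 18 mm) runs along its x axis over its middle, top 102 mm above the table, level from x = -36 to +36 mm; uneven lower shoulders either side stay clear of the gauge's foot up to a lean of 0.4 rad. Origin: centre of the plate's underside; z up.
- stone (a joint): How far the stone is pushed down against its springs (m): 0 free, 0.014 at the stop. It starts to give at about 3 N and takes about 1.5 N more for each mm.
- stone_ridge (a point): Middle of the top line of the stone's ridge, 102 mm above the table when not pressed; x along the ridge, z up.
- vial_a: Bystander: small clear jar with white cap, 32 mm across, 62 mm tall. Origin: centre of its underside.
- vial_b: Bystander: the same jar with blue cap. Origin: centre of its underside.
- sample: Bystander: dark round rock sample, 72 mm across, 36 mm tall. Origin: centre of its underside.
- dish: Bystander: shallow glass dish, 90 mm across, 16 mm tall. Origin: centre of its underside.
- dust_brush: Bystander: small brush lying on the table. Origin: under its middle.

How it is judged:
By the outcome, as a careful person would: the job done as asked, in the order asked, and still so for the second after the job is handed in, while the arm keeps its last pose, push and grip.
It also fails if it takes over 51 s, if anything falls off the work surface, if the arm or the gripper's body presses on something with over 40 N, if the wrist force passes 120 N, or if a joint passes its speed limit or range.

## Working session

There is one attempt and no reset: what is moved stays moved. The work goes in short steps, Python scripts to look and compute and a tool call to move; the robot and the scene stay as the last step left them, time stands still between calls to the robot, and variables do not carry over. Pictures are saved under pics/ and viewed, and the job is handed in when it is done.

Besides the shell and the picture viewer there is one more tool, called after "Call:" as name(argument=value, ...) on one line, values as JSON. step_arm: Moves the arm, as the interface text tells. Its arguments: {"type":"object","properties":{"motion":{"type":"array","items":{"type":"number"}},"grip_force":{"type":"number"}},"required":["motion"]}

```bash
mkdir -p pics; ls; cat > h.py <<'E'
import numpy as np, cv2
from rig import ctrl
from scipy.spatial.transform import Rotation as R
def snap(n,f):
    s=ctrl.snapshot(n); cv2.imwrite('pics/'+f,s['image'][:,:,::-1]); np.savez('pics/'+f+'.npz',**s); return s
def obs():
    o=ctrl.get_obs(); 
    for k in o: print(k,np.round(o[k],4))
    return o
def ray(s,u,v):
    d=np.array([(u-s['cx'])/s['fx'],(v-s['cy'])/s['fy'],1.]); E=s['extrinsics']
    return E[:3,3],E[:3,:3]@d
def onplane(s,u,v,z):
    o,d=ray(s,u,v); return o+d*(z-o[2])/d[2]
def proj(s,p):
    E=s['extrinsics']; c=E[:3,:3].T@(np.asarray(p)-E[:3,3]); return s['cx']+s['fx']*c[0]/c[2], s['cy']+s['fy']*c[1]/c[2]
def tri(s1,p1,s2,p2):
    o1,d1=ray(s1,*p1);o2,d2=ray(s2,*p2)
    t=np.linalg.lstsq(np.c_[d1,-d2],o2-o1,rcond=None)[0]
    a=o1+t[0]*d1;b=o2+t[1]*d2; return (a+b)/2,np.linalg.norm(a-b)
E
python3 - <<'E'
from h import *
obs();print(ctrl.nose_length)
for n in('side','top','wrist'):
    s=snap(n,n+'0.png'); print(n,s['fx'],s['fy'],s['cx'],s['cy']);print(np.round(s['extrinsics'],3))
E
```

```text
pics
time_s 0.0
joints [ 1.0646  0.2771 -0.0279  1.268  -0.      1.4674]
dq [ 0.0007 -0.0007 -0.0011 -0.0017 -0.0006 -0.0004]
tau [ 7.00000e-04 -4.45509e+01  2.95202e+01  1.63000e-02  0.00000e+00
 -0.00000e+00]
tcp_pos [0.2446 0.5743 0.2551]
eef_rot [ 0.6926  0.1407  0.6931 -0.1422]
ft_force [-0.1205  1.0448  0.6782]
moment [ 0.0408 -0.0052  0.0136]
opening 0.0853
0.025
side 513.0425186172411 513.0425186172411 282.8653726550823 201.4559110774144
[[-0.992 -0.063  0.105  0.493]
 [-0.123  0.549 -0.827  1.271]
 [-0.005 -0.834 -0.552  0.997]
 [ 0.     0.     0.     1.   ]]
top 419.7976116317147 419.7976116317147 281.88699864981595 203.94641759135
[[-2.900e-02 -9.830e-01  1.830e-01  4.010e-01]
 [-1.000e+00  2.900e-02 -6.000e-03 -4.000e-03]
 [ 1.000e-03 -1.830e-01 -9.830e-01  1.485e+00]
 [ 0.000e+00  0.000e+00  0.000e+00  1.000e+00]]
wrist 325.19226210127806 325.19226210127806 280.22277177821326 203.85958876377669
[[ 0.393  0.88   0.268  0.177]
 [ 0.92  -0.375 -0.117  0.605]
 [-0.002  0.293 -0.956  0.373]
 [ 0.     0.     0.     1.   ]]
```

View pics/side0.png

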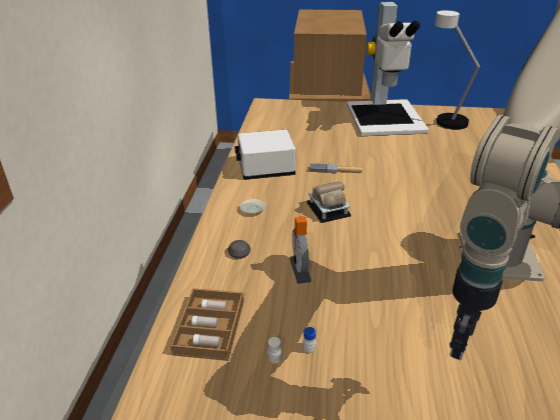

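View pics/top0.png

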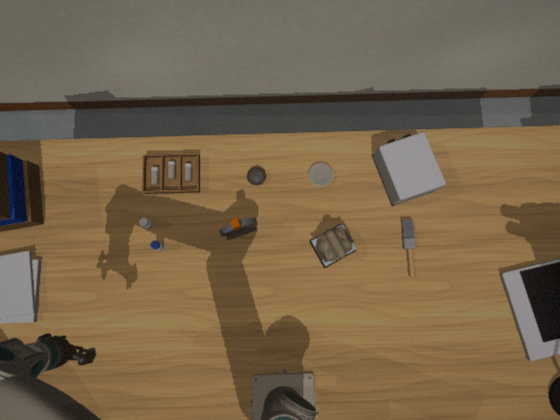

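View pics/wrist0.png

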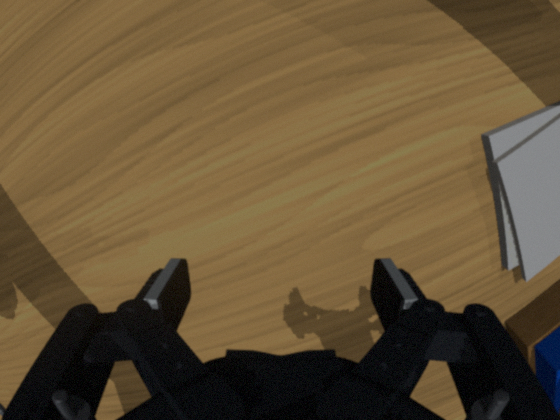

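```bash
python3 - <<'E'
import cv2
a=cv2.imread('pics/side0.png');b=cv2.imread('pics/top0.png')
c=cv2.resize(a[180:290,220:360],None,fx=5,fy=5,interpolation=cv2.INTER_CUBIC)
d=cv2.resize(b[205:275,210:365],None,fx=5,fy=5,interpolation=cv2.INTER_CUBIC)
cv2.imwrite('pics/zs.png',c);cv2.imwrite('pics/zt.png',d)
E
```

```text
(no output)
```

View pics/zs.png

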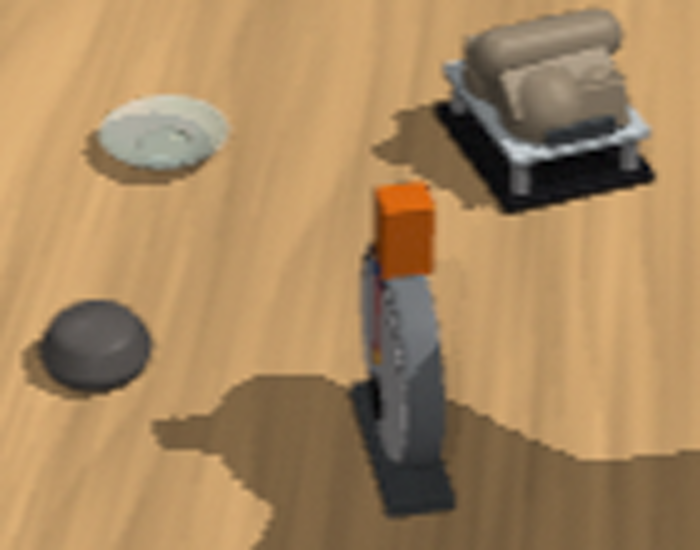

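View pics/zt.png

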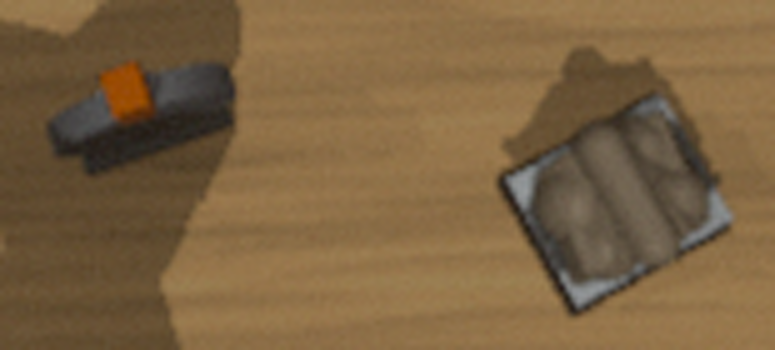

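```bash
python3 - <<'E'
from h import *
S=dict(np.load('pics/side0.png.npz'));T=dict(np.load('pics/top0.png.npz'))
def om(s):
    im=s['image'];h=cv2.cvtColor(im,cv2.COLOR_RGB2HSV)
    return ((h[...,0]<14)&(h[...,1]>210)&(h[...,2]>110)).astype(np.uint8)
for n,s in(('S',S),('T',T)):
    m=om(s);nn,l,st,c=cv2.connectedComponentsWithStats(m)
    i=1+np.argmax(st[1:,4]);print(n,st[i],c[i])
    cs,_=cv2.findContours((l==i).astype(np.uint8),0,2); print(cv2.boxPoints(cv2.minAreaRect(cs[0])).round(1).tolist())
a=S['image'][175:225,300:360,::-1];b=T['image'][215:275,303:363,::-1]
c=cv2.resize(a,None,fx=12,fy=12,interpolation=cv2.INTER_CUBIC)
d=cv2.resize(b,None,fx=10,fy=10,interpolation=cv2.INTER_CUBIC)
for im,s,u0,v0 in((c,12,300,175),(d,10,303,215)):
    for k in range(0,60,10):
        cv2.putText(im,str(u0+k),(k*s,12),0,.45,(255,255,0),1);cv2.putText(im,str(v0+k),(0,k*s+5),0,.45,(255,255,0),1)
        cv2.line(im,(k*s,0),(k*s,im.shape[0]),(255,255,0),1);cv2.line(im,(0,k*s),(im.shape[1],k*s),(255,255,0),1)
cv2.imwrite('pics/zs1.png',c);cv2.imwrite('pics/zt1.png',d)
E
```

```text
S [296 217  10  18 163] [300.80368098 225.42944785]
[[296.0, 217.0], [305.0, 217.0], [305.0, 234.0], [296.0, 234.0]]
T [232 219   1   1   1] [232. 219.]
[[232.0, 219.0], [232.0, 219.0], [232.0, 219.0], [232.0, 219.0]]
```

View pics/zs1.png

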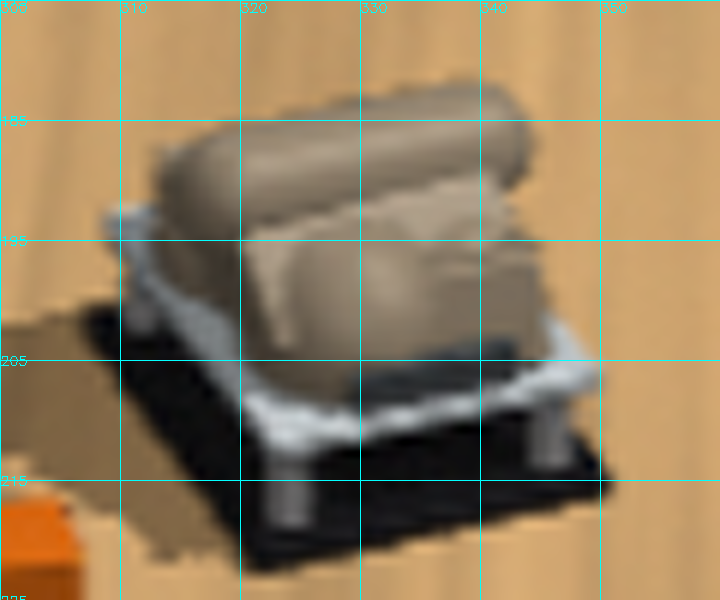

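View pics/zt1.png

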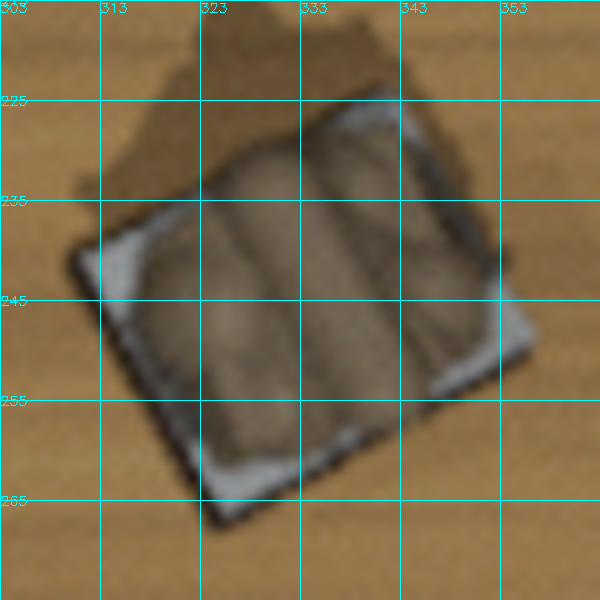

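```bash
python3 - <<'E'
from h import *
S=dict(np.load('pics/side0.png.npz'));T=dict(np.load('pics/top0.png.npz'))
print('side');[print(onplane(S,u,v,.005).round(4)) for u,v in((321,222.3),(350.5,215.5),(307.5,201))]
print('top');P=[onplane(T,u,v,.008) for u,v in((310.3,240.5),(325,267.3),(357,248.5),(341,223.5))]
[print(p.round(4)) for p in P]
for i in range(4):
    d=P[(i+1)%4]-P[i];print(np.linalg.norm(d).round(4),np.degrees(np.arctan2(d[1],d[0])).round(1))
print('ctr',np.mean(P,0))
a,b=onplane(T,329.5,232,.09),onplane(T,341.5,255.5,.09);d=a-b;print('ridge',a,b,(a+b)/2,np.degrees(np.arctan2(d[1],d[0])))
# table and other things
h=cv2.cvtColor(T['image'],cv2.COLOR_RGB2HSV);m=((h[...,0]<14)&(h[...,1]>180)&(h[...,2]>120)).astype(np.uint8)
m[:,:225]=0;m[:,260:]=0;m[:210]=0;m[240:]=0
c,_=cv2.findContours(m,0,2);c=max(c,key=cv2.contourArea);print(cv2.contourArea(c),cv2.minAreaRect(c),m.sum());M=cv2.moments(m,True);cu=(M['m10']/M['m00'],M['m01']/M['m00']);print(cu)
print('grip top@.18',onplane(T,*cu,.18))
p=tri(S,(301,219.5),T,cu);print('tri',p)
# foot corners top: from zoom/5+offset
for zz in((88,168),(234,122)): print(onplane(T,210+zz[0]/5,205+zz[1]/5,.004).round(4))
# foot corners side
for zz in((388,515),(455,506),(352,385)): print('s',onplane(S,220+zz[0]/5,180+zz[1]/5,.003).round(4))
E
```

```text
side
[ 0.5417 -0.1057  0.005 ]
[ 0.4458 -0.1561  0.005 ]
[ 0.5965 -0.2276  0.005 ]
top
[ 0.5421 -0.1097  0.008 ]
[ 0.4472 -0.157   0.008 ]
[ 0.5092 -0.2724  0.008 ]
[ 0.5992 -0.2211  0.008 ]
0.106 -153.5
0.131 -61.8
0.1036 29.7
0.1253 117.1
ctr [ 0.52441968 -0.19004793  0.008     ]
ridge [ 0.56072649 -0.16911827  0.09      ] [ 0.48159193 -0.20485617  0.09      ] [ 0.52115921 -0.18698722  0.09      ] 24.304372175061214
0.0 ((237.0, 226.0), (0.0, 0.0), 0.0) 8
(233.75, 221.375)
grip top@.18 [0.59267629 0.14024451 0.18      ]
tri (array([0.58955984, 0.13949449, 0.186857  ]), np.float64(0.004170769392043407))
[0.5577 0.182  0.004 ]
[0.5874 0.0782 0.004 ]
s [0.5896 0.1921 0.003 ]
s [0.5526 0.1802 0.003 ]
s [0.6225 0.0806 0.003 ]
```

```bash
cat >> h.py <<'E'
def plan(pos,yaw):
    """shift in tool axes (cm) from the measured pose, then turn about tool x (deg) so tool y is along yaw (mod 180)"""
    o=ctrl.get_obs();q=o['eef_rot'];A=R.from_quat([q[1],q[2],q[3],q[0]]).as_matrix()
    d=A.T@(np.array(pos)-o['tcp_pos'])*100
    y=np.degrees(np.arctan2(A[1,1],A[0,1])); t=(y-yaw+90)%180-90   # tool x down: + turn lowers yaw
    print('tcp',o['tcp_pos'].round(4),'x',A[:,0].round(3),'yawy',y.round(2),'shift cm',d.round(2),'turn',t.round(2),'n',np.linalg.norm(d).round(1),'f',o['ft_force'].round(2),'t',o['time_s'])
    return A,o
E
python3 - <<'E'
from h import *
A,o=plan([.59,.1355,.30],16.4);print(A.round(3))
T=ctrl.snapshot('wrist')['extrinsics'];print((A.T@(T[:3,3]-o['tcp_pos'])).round(4));print((A.T@T[:3,:3]).round(3))
E
```

```text
tcp [0.2447 0.5745 0.2554] x [-0.001 -0.002 -1.   ] yawy 66.92 shift cm [ -4.42 -26.86  48.97] turn 50.52 n 56.0 f [-0.31  0.16  0.32] t 0.15
[[-0.001  0.392  0.92 ]
 [-0.002  0.92  -0.392]
 [-1.    -0.002 -0.   ]]
[-0.1176  0.0012 -0.0748]
[[ 0.    -0.293  0.956]
 [ 1.    -0.001 -0.   ]
 [ 0.001  0.956  0.293]]
```

Call:
step_arm(motion=[-1, -0.4, -2.2, 4, 0, -1, -0.4, -2.2, 4, 0, -1, -0.4, -2.2, 4, 0, -1, -0.4, -2.2, 4, 0, -1, -0.4, -2.2, 4, 0, -1, -0.4, -2.2, 4, 0, -1, -0.4, -2.2, 4, 0, -1, -0.4, -2.2, 4, 0])

```text
time_s: 1.0
tcp_pos: [0.4711, 0.286, 0.2884]
eef_rot: [0.693, 0.141, 0.693, -0.141]
ft_force: [1.1, 0.8, 1.3]
opening: 0.0856
```

Call:
step_arm(motion=[-1, 0, 0, 0, 8.5, -1, 0, 0, 0, 8.5, -1, 0, 0, 0, 8.5, -1, 0, 0, 0, 8.5, -1, 0, 0, 0, 8.5, -1, 0, 0, 0, 8, -1, 0, 0, 0, 0])

```text
time_s: 1.7
tcp_pos: [0.4702, 0.2875, 0.288]
eef_rot: [0.566, 0.423, 0.566, -0.424]
ft_force: [-0.1, 0.4, 0.6]
opening: 0.0856
```

```bash
python3 - <<'E'
from h import *
plan([.59,.1355,.29],16.4)
E
```

```text
tcp [0.4702 0.2875 0.288 ] x [-0.001 -0.    -1.   ] yawy 16.43 shift cm [-0.2   7.19 17.97] turn 0.03 n 19.4 f [-0.1   0.4   0.61] t 1.7
```

Call:
step_arm(motion=[-1, 0, 1.8, 4.5, 0, -1, 0, 1.8, 4.5, 0, -1, 0, 1.8, 4.5, 0, -1, 0, 1.8, 4.5, 0, -1, 0, 0, 0, 0, -1, 0, 0, 0, 0])

```text
time_s: 2.3
tcp_pos: [0.5907, 0.1343, 0.2878]
eef_rot: [0.566, 0.423, 0.567, -0.424]
ft_force: [-0.6, -0.3, -0.4]
opening: 0.0852
```

```bash
python3 - <<'E'
from h import *
plan([.59,.1355,.29],16.4)
snap('wrist','w1.png')
E
```

```text
tcp [0.5907 0.1343 0.2878] x [-0.001  0.    -1.   ] yawy 16.42 shift cm [-0.22 -0.03 -0.14] turn 0.02 n 0.3 f [-0.59 -0.29 -0.44] t 2.3
```

View pics/w1.png

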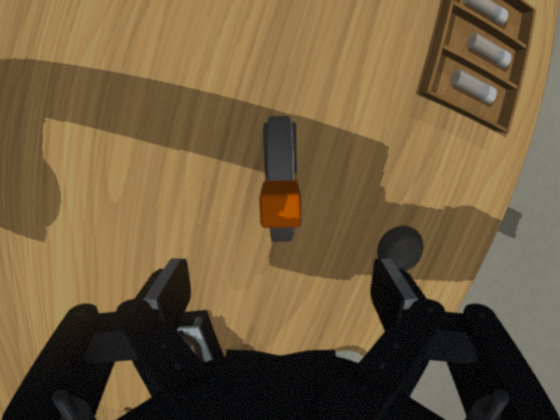

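```bash
cat >> h.py <<'E'
def fray(s,u,v):
    x,y=u-s['cx'],v-s['cy'];r=np.hypot(x,y);t=r/s['fx']
    d=np.array([np.sin(t)*x/max(r,1e-9),np.sin(t)*y/max(r,1e-9),np.cos(t)]);E=s['extrinsics'];return E[:3,3],E[:3,:3]@d
def fplane(s,u,v,z):
    o,d=fray(s,u,v);return o+d*(z-o[2])/d[2]
E
python3 - <<'E'
from h import *
s=dict(np.load('pics/w1.png.npz'))
im=s['image'][105:250,240:320,::-1];cv2.imwrite('pics/w1z.png',cv2.resize(im,None,fx=4,fy=4,interpolation=cv2.INTER_CUBIC))
h=cv2.cvtColor(s['image'],cv2.COLOR_RGB2HSV)
print(s['image'][176:232:2,281].tolist())
print(s['image'][210,256:306:2].tolist())
E
```

```text
[[66, 68, 68], [63, 67, 66], [70, 52, 43], [74, 33, 7], [76, 35, 4], [72, 35, 0], [74, 37, 2], [74, 38, 2], [78, 39, 13], [90, 45, 4], [107, 49, 0], [115, 54, 0], [118, 56, 0], [121, 56, 2], [120, 57, 0], [121, 56, 0], [120, 55, 0], [137, 66, 0], [169, 82, 0], [173, 86, 0], [143, 72, 0], [121, 59, 0], [122, 60, 5], [122, 59, 8], [120, 59, 3], [105, 50, 7], [63, 51, 48], [57, 54, 54]]
[[155, 123, 75], [154, 121, 78], [104, 64, 34], [109, 51, 0], [121, 59, 0], [120, 56, 0], [119, 58, 0], [122, 56, 0], [120, 54, 0], [123, 60, 7], [122, 59, 2], [122, 58, 0], [137, 60, 0], [133, 59, 0], [163, 81, 0], [173, 84, 0], [172, 83, 0], [176, 86, 0], [172, 84, 0], [171, 81, 0], [170, 81, 0], [153, 71, 0], [109, 62, 15], [104, 80, 47], [107, 86, 54]]
```

View pics/w1z.png

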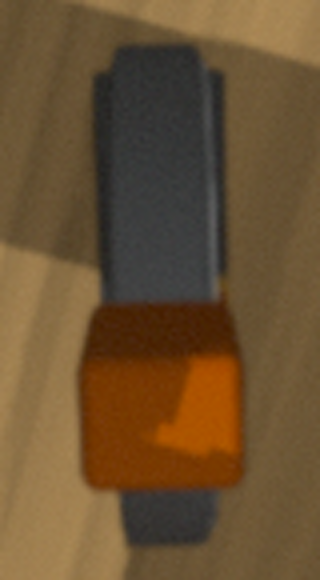

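```bash
python3 - <<'E'
from h import *
s=dict(np.load('pics/w1.png.npz'))
P=[fplane(s,u,v,.185) for u,v in((261.5,194),(300,194),(261,227.3),(301,227.3))]
[print(p.round(4)) for p in P]; c=np.mean(P,0);print('c',c.round(4))
for a,b in((0,1),(2,3),(2,0),(3,1)):
    d=P[b]-P[a];print(np.linalg.norm(d).round(4),np.degrees(np.arctan2(d[1],d[0])).round(2))
# ridge ends of housing edge: y-extent at z~.075 / foot corners at top
a=fplane(s,266.5,105+548/4-12,.0);plan([c[0],c[1],.173],16.4)
# housing long edges: (265,124)->(267,180) left foot edge,  z=.012
print(fplane(s,264.5,123,.012),fplane(s,266,165,.012))
d=fplane(s,264.5,123,.012)-fplane(s,266,165,.012);print(np.degrees(np.arctan2(d[1],d[0]))-90)
d=fplane(s,295.5,123,.012)-fplane(s,295.5,165,.012);print(np.degrees(np.arctan2(d[1],d[0]))-90)
E
```

```text
[0.5742 0.1456 0.185 ]
[0.6002 0.1532 0.185 ]
[0.5805 0.1213 0.185 ]
[0.6084 0.1295 0.185 ]
c [0.5908 0.1374 0.185 ]
0.0271 16.39
0.0291 16.39
0.0251 104.53
0.0251 109.1
tcp [0.59   0.1352 0.2879] x [-0.001  0.    -1.   ] yawy 16.48 shift cm [11.49  0.15 -0.18] turn 0.08 n 11.5 f [-0.4  -0.1   0.13] t 2.35
[0.55690439 0.18357093 0.012     ] [0.57280309 0.13447332 0.012     ]
17.942898831417253
16.83927413624629
```

Call:
step_arm(motion=[-1, 4, 0.15, -0.2, 0, -1, 4, 0, 0, 0, -1, 2.3, 0, 0, 0, -1, 1, 0, 0, 0, -1, 0, 0, 0, 0])

```text
time_s: 2.85
tcp_pos: [0.5894, 0.1386, 0.1739]
eef_rot: [0.566, 0.422, 0.568, -0.424]
ft_force: [1.0, -0.0, 0.9]
opening: 0.0854
```

```bash
python3 - <<'E'
from h import *
plan([.5908,.1374,.175],16.4)
E
```

```text
tcp [0.5894 0.1386 0.1739] x [-0.003 -0.    -1.   ] yawy 16.56 shift cm [-0.11  0.1   0.16] turn 0.16 n 0.2 f [ 1.03 -0.03  0.9 ] t 2.85
```

Call:
step_arm(motion=[1, -0.1, 0, 0.1, 0, 1, 0, 0, 0, 0, 1, 0, 0, 0, 0, 1, 0, 0, 0, 0, 1, 0, 0, 0, 0, 1, 0, 0, 0, 0, 1, 0, 0, 0, 0, 1, 0, 0, 0, 0], grip_force=40)

```text
time_s: 3.65
tcp_pos: [0.5921, 0.1367, 0.1778]
eef_rot: [0.567, 0.424, 0.566, -0.423]
ft_force: [-0.7, 0.9, 5.6]
opening: 0.0287
```

```bash
python3 - <<'E'
from h import *
plan([.5908,.1374,.175],16.4);obs()
E
```

```text
tcp [0.5921 0.1367 0.1778] x [ 0.002  0.    -1.   ] yawy 16.42 shift cm [ 0.28 -0.1  -0.11] turn 0.02 n 0.3 f [-0.74  0.88  5.57] t 3.65
time_s 3.65
joints [ 1.2050e-01  2.9540e-01 -1.7210e-01  1.1016e+00 -1.0000e-04  1.4048e+00]
dq [-0.0015 -0.0013 -0.0002  0.0005  0.002  -0.0004]
tau [ -0.0502 -40.4965  26.2508  -0.6989   0.0462   0.0472]
tcp_pos [0.5921 0.1367 0.1778]
eef_rot [ 0.5667  0.4239  0.5658 -0.4231]
ft_force [-0.7376  0.8822  5.5659]
moment [-0.0571  0.4193  0.0288]
opening 0.0287
```

Call:
step_arm(motion=[1, -0.5, 0, 0, 0, 1, -1.5, 0, 0, 0, 1, -3, 0, 0, 0, 1, -3, 0, 0, 0, 1, -3, 0, 0, 0, 1, -3, 0, 0, 0, 1, 0, 0, 0, 0, 1, 0, 0, 0, 0], grip_force=60)

```text
time_s: 4.45
tcp_pos: [0.5916, 0.1367, 0.3164]
eef_rot: [0.566, 0.424, 0.566, -0.423]
ft_force: [0.3, 0.2, -4.5]
opening: 0.0291
```

```bash
python3 - <<'E'
from h import *
plan([.48,.6,.55],90)
E
```

```text
tcp [0.5916 0.1367 0.3164] x [ 0.001  0.    -1.   ] yawy 16.42 shift cm [-23.37   2.41 -47.59] turn -73.58 n 53.1 f [ 0.3   0.19 -4.5 ] t 4.45
```

Call:
step_arm(motion=[1, -1, 0.1, -2, 0, 1, -2, 0.2, -4, 0, 1, -2, 0.2, -4, 0, 1, -2, 0.2, -4, 0, 1, -2, 0.2, -4, 0, 1, -2, 0.2, -4, 0, 1, -2, 0.2, -4, 0, 1, -2, 0.2, -4, 0])

```text
time_s: 5.25
tcp_pos: [0.52, 0.4299, 0.4635]
eef_rot: [0.566, 0.422, 0.567, -0.425]
ft_force: [0.7, 0.9, -3.0]
opening: 0.0294
```

Call:
step_arm(motion=[1, -2, 0.2, -4, 0, 1, -2, 0.2, -4, 0, 1, -2, 0.2, -4, 0, 1, -2, 0.2, -4, 0, 1, -1, 0, -2, 0, 1, 0, 0, 0, -5, 1, 0, 0, 0, -8.5, 1, 0, 0, 0, -8.5])

```text
time_s: 6.05
tcp_pos: [0.4772, 0.5985, 0.5471]
eef_rot: [0.637, 0.305, 0.638, -0.307]
ft_force: [0.4, -0.6, -3.6]
opening: 0.0291
```

Call:
step_arm(motion=[1, 0, 0, 0, -8.5, 1, 0, 0, 0, -8.5, 1, 0, 0, 0, -8.5, 1, 0, 0, 0, -8.5, 1, 0, 0, 0, -8.5, 1, 0, 0, 0, -6, 1, 0, 0, 0, -3])

```text
time_s: 6.75
tcp_pos: [0.4773, 0.598, 0.5477]
eef_rot: [0.707, -0.001, 0.708, 0.0]
ft_force: [0.1, 0.0, -5.1]
opening: 0.0294
```

Call:
step_arm(motion=[1, 0, 0, 0, 0, 1, 0, 0, 0, 0, 1, 0, 0, 0, 0, 1, 0, 0, 0, 0, 1, 0, 0, 0, 0, 1, 0, 0, 0, 0, 1, 0, 0, 0, 0, 1, 0, 0, 0, 0])

```text
time_s: 7.55
tcp_pos: [0.4768, 0.5975, 0.5517]
eef_rot: [0.708, 0.002, 0.706, 0.001]
ft_force: [0.2, -0.2, -3.8]
opening: 0.0292
```

```bash
python3 - <<'E'
from h import *
plan([.48,.6,.55],90)
s=snap('side','s2.png')
E
```

```text
tcp [0.4768 0.5975 0.5517] x [ 0.003  0.003 -1.   ] yawy 89.92 shift cm [0.17 0.25 0.32] turn -0.08 n 0.4 f [ 0.19 -0.17 -3.83] t 7.55
```

View pics/s2.png

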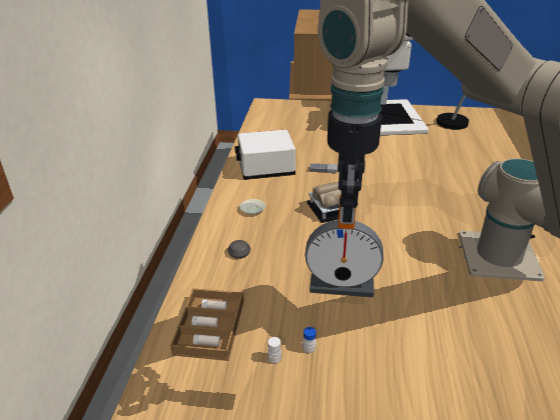

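```bash
cat > dial.py <<'E'
from h import *
def analyse(s,box,p0,yaw,name):
    """p0: point on dial plane, yaw deg of the dial normal. prints blobs in dial coords (e along gauge y, up)"""
    u0,u1,v0,v1=box
    im=s['image'].astype(int);n=np.array([np.cos(np.radians(yaw)),np.sin(np.radians(yaw)),0]);e=np.array([-n[1],n[0],0])
    def dc(u,v):
        o,d=ray(s,u,v);p=o+d*((p0-o)@n)/(d@n)-p0;return p@e*1000,p[2]*1000
    r,g,b=im[...,0],im[...,1],im[...,2]
    red=(r>g*1.5+20)&(r>b*1.5+20);blue=(b>r+40)&(b>g+20)
    out={}
    for k,m in(('red',red),('blue',blue)):
        mm=np.zeros_like(m);mm[v0:v1,u0:u1]=m[v0:v1,u0:u1]
        vs,us=np.nonzero(mm);w=(r-g if k=='red' else b-r)[vs,us].astype(float)
        P=np.array([dc(u,v) for u,v in zip(us,vs)]);out[k]=(P,w,us,vs)
        print(k,len(us),'px c',np.average(us,weights=w).round(2),np.average(vs,weights=w).round(2),'dial mm',np.average(P,axis=0,weights=w).round(2))
    c=im[v0:v1,u0:u1,::-1].astype(np.uint8);f=min(780/(u1-u0),580/(v1-v0));f=int(f)
    cv2.imwrite('pics/'+name,cv2.resize(c,None,fx=f,fy=f,interpolation=cv2.INTER_CUBIC))
    return out,dc
E
python3 - <<'E'
from dial import *
s=dict(np.load('pics/s2.png.npz'))
p0=np.array([.4768,.5975+.011,.5517-.006-.092])
print(proj(s,p0))
out,dc=analyse(s,(300,390,205,298),p0,90,'d2.png')
for k in out:
    for P,w,u,v in zip(*out[k]): print(k,u,v,P.round(1),w)
E
```

```text
(np.float64(343.52640401189524), np.float64(256.32629380713837))
red 128 px c 345.16 233.14 dial mm [-0.24 47.48]
blue 52 px c 339.75 233.01 dial mm [-8.84 47.32]
red 339 205 [-13.  101.1] 46.0
red 339 206 [-12.9  99.2] 45.0
red 339 210 [-12.5  91.7] 52.0
red 339 211 [-12.4  89.9] 51.0
red 339 212 [-12.3  88. ] 54.0
red 339 213 [-12.2  86.1] 54.0
red 339 214 [-12.   84.2] 55.0
red 338 218 [-13.2  76.4] 44.0
red 339 222 [-11.2  68.9] 64.0
red 339 223 [-11.1  66.9] 64.0
red 340 223 [-9.5 67.1] 63.0
red 341 223 [-8.  67.2] 52.0
red 353 223 [10.7 68.7] 59.0
red 339 224 [-11.  65.] 67.0
red 340 224 [-9.4 65.1] 69.0
red 341 224 [-7.9 65.2] 69.0
red 342 224 [-6.3 65.4] 69.0
red 343 224 [-4.7 65.5] 65.0
red 344 224 [-3.2 65.6] 61.0
red 345 224 [-1.6 65.8] 62.0
red 346 224 [-0.  65.9] 62.0
red 347 224 [ 1.5 66. ] 63.0
red 348 224 [ 3.1 66.2] 63.0
red 349 224 [ 4.6 66.3] 63.0
red 350 224 [ 6.2 66.4] 53.0
red 351 224 [ 7.8 66.6] 58.0
red 352 224 [ 9.3 66.7] 68.0
red 353 224 [10.9 66.8] 79.0
red 339 225 [-10.9  63. ] 65.0
red 340 225 [-9.3 63.2] 69.0
red 341 225 [-7.7 63.3] 69.0
red 342 225 [-6.
[... 3707 characters left out ...]
ue 342 233 [-5.3 47.7] 96.0
blue 337 234 [-13.1  45. ] 51.0
blue 338 234 [-11.5  45.1] 98.0
blue 339 234 [-9.9 45.3] 98.0
blue 340 234 [-8.3 45.4] 101.0
blue 341 234 [-6.7 45.5] 98.0
blue 342 234 [-5.2 45.7] 99.0
blue 338 235 [-11.4  43.1] 102.0
blue 339 235 [-9.8 43.3] 101.0
blue 340 235 [-8.2 43.4] 98.0
blue 341 235 [-6.6 43.5] 99.0
blue 342 235 [-5.  43.7] 99.0
blue 338 236 [-11.3  41.1] 98.0
blue 339 236 [-9.7 41.3] 99.0
blue 340 236 [-8.1 41.4] 97.0
blue 341 236 [-6.5 41.5] 96.0
blue 342 236 [-4.9 41.7] 98.0
blue 343 236 [-3.3 41.8] 59.0
blue 338 237 [-11.2  39.1] 74.0
blue 339 237 [-9.6 39.2] 83.0
blue 340 237 [-8.  39.4] 70.0
blue 341 237 [-6.4 39.5] 65.0
blue 342 237 [-4.8 39.7] 65.0
```

View pics/d2.png

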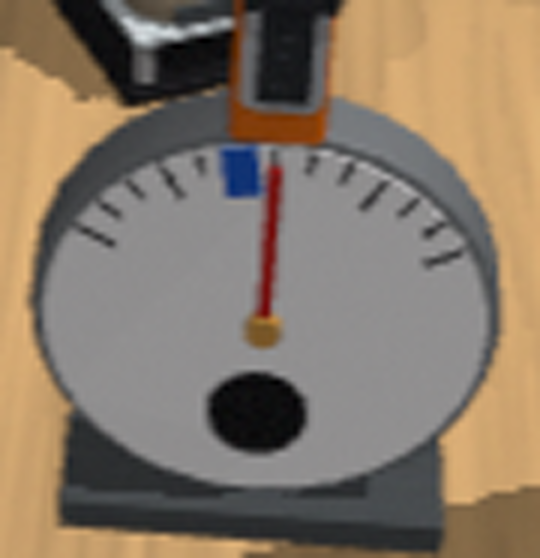

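```bash
python3 - <<'E'
from dial import *
s=dict(np.load('pics/s2.png.npz'))
p0=np.array([.4768,.5975+.011,.5517-.006-.092])
n=np.array([0,1.,0]);o,d=ray(s,300+(262-2.5)/6,205+(330-2.5)/6);p0=o+d*((p0-o)@n)/(d@n);print(p0)
im=s['image'].astype(float)
# rectified view of dial: 0.2mm px
g=np.arange(-70,70,.2)
X,Z=np.meshgrid(g,g[::-1]);W=np.stack([p0[0]-X/1000,np.full_like(X,p0[1]),p0[2]+Z/1000],-1)
E=s['extrinsics'];c=(W-E[:3,3])@E[:3,:3];u=s['cx']+s['fx']*c[...,0]/c[...,2];v=s['cy']+s['fy']*c[...,1]/c[...,2]
r=cv2.remap(s['image'],u.astype(np.float32),v.astype(np.float32),cv2.INTER_CUBIC)
for a in range(-60,61,10):
    t=np.radians(a);cv2.line(r,(int(350+5*60*np.sin(t)),int(350-5*60*np.cos(t))),(int(350+5*66*np.sin(t)),int(350-5*66*np.cos(t))),(0,255,0),1)
cv2.imwrite('pics/rect.png',r[:450,:,::-1])
def prof(rad,lo,hi):
    t=np.radians(np.arange(lo,hi,.1));x=350+5*rad*np.sin(t);y=350-5*rad*np.cos(t)
    return np.degrees(t),cv2.remap(r,x.astype(np.float32)[None],y.astype(np.float32)[None],1)[0].astype(float)
for rad in(30,38,46,52):
    t,q=prof(rad,-6,8);w=np.clip(q[:,0]-q[:,1]-40,0,None);print('red',rad,(t@w/max(w.sum(),1)).round(2))
for rad in(48,50,52,54,56,58,60):
    t,q=prof(rad,-22,2);w=np.clip(q[:,2]-q[:,0]-25,0,60);print('blue',rad,(t@w/max(w.sum(),1)).round(2))
E
```

```text
[0.47684092 0.6085     0.44672616]
red 30 0.11
red 38 0.35
red 46 0.4
red 52 0.31
blue 48 -9.31
blue 50 -9.14
blue 52 -9.13
blue 54 -9.2
blue 56 -9.34
blue 58 -9.15
blue 60 -9.2
```

View pics/rect.png

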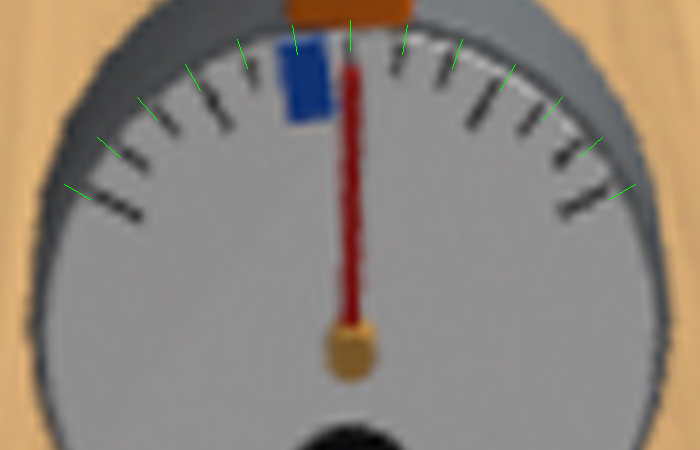

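Call:
step_arm(motion=[1, 0, 0, 0, 4, 1, 0, 0, 0, 8.5, 1, 0, 0, 0, 8.5, 1, 0, 0, 0, 8.5, 1, 0, 0, 0, 8.5, 1, 0, 0, 0, 8.5, 1, 0, 0, 0, 8.5, 1, 0, 0, 0, 8])

```text
time_s: 8.4
tcp_pos: [0.4768, 0.5975, 0.5516]
eef_rot: [0.602, 0.373, 0.601, -0.37]
ft_force: [-0.1, 0.7, -3.5]
opening: 0.029
```

```bash
python3 - <<'E'
from h import *
plan([.563,-.27,.40],27)
E
```

```text
tcp [0.4768 0.5975 0.5516] x [ 0.003  0.003 -1.   ] yawy 26.58 shift cm [ 14.92 -31.16  81.46] turn -0.42 n 88.5 f [-0.11  0.7  -3.48] t 8.4
```

Call:
step_arm(motion=[1, 0.4, -0.8, 2, -0.4, 1, 0.75, -1.55, 4.05, 0, 1, 0.75, -1.55, 4.05, 0, 1, 0.75, -1.55, 4.05, 0, 1, 0.75, -1.55, 4.05, 0, 1, 0.75, -1.55, 4.05, 0, 1, 0.75, -1.55, 4.05, 0, 1, 0.75, -1.55, 4.05, 0])

```text
time_s: 9.2
tcp_pos: [0.5121, 0.2727, 0.4941]
eef_rot: [0.604, 0.369, 0.604, -0.366]
ft_force: [1.3, 0.5, -3.7]
opening: 0.0294
```

Call:
step_arm(motion=[1, 0.75, -1.55, 4.05, 0, 1, 0.75, -1.55, 4.05, 0, 1, 0.75, -1.55, 4.05, 0, 1, 0.75, -1.55, 4.05, 0, 1, 0.75, -1.55, 4.05, 0, 1, 0.75, -1.55, 4.05, 0, 1, 0.75, -1.55, 4.05, 0, 1, 0.75, -1.55, 4.05, 0])

```text
time_s: 10.0
tcp_pos: [0.5509, -0.0717, 0.4333]
eef_rot: [0.604, 0.369, 0.603, -0.366]
ft_force: [0.7, -0.5, -3.9]
opening: 0.0288
```

Call:
step_arm(motion=[1, 0.75, -1.55, 4.05, 0, 1, 0.75, -1.55, 4.05, 0, 1, 0.75, -1.55, 4.05, 0, 1, 0.75, -1.55, 4.05, 0, 1, 0.4, -0.8, 2, 0, 1, 0, 0, 0, 0, 1, 0, 0, 0, 0])

```text
time_s: 10.7
tcp_pos: [0.5724, -0.2635, 0.3985]
eef_rot: [0.604, 0.37, 0.604, -0.366]
ft_force: [0.1, 0.8, -3.5]
opening: 0.0293
```

```bash
python3 - <<'E'
from h import *
plan([.563,-.27,.40],27)
snap('wrist','w3.png')
E
```

```text
tcp [ 0.5724 -0.2635  0.3985] x [ 0.002  0.004 -1.   ] yawy 27.28 shift cm [-0.15 -1.13  0.14] turn 0.28 n 1.1 f [ 0.14  0.84 -3.46] t 10.7
```

View pics/w3.png

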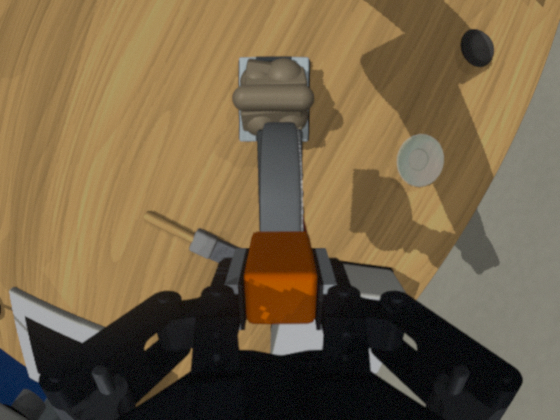

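```bash
python3 - <<'E'
from h import *
s=dict(np.load('pics/w3.png.npz'));i=s['image']
cv2.imwrite('pics/w3z.png',cv2.resize(i[45:150,215:335,::-1],None,fx=6,fy=6,interpolation=cv2.INTER_CUBIC))
print(s['extrinsics'][:3,3])
E
```

```text
[ 0.53838663 -0.19650994  0.51633739]
```

View pics/w3z.png

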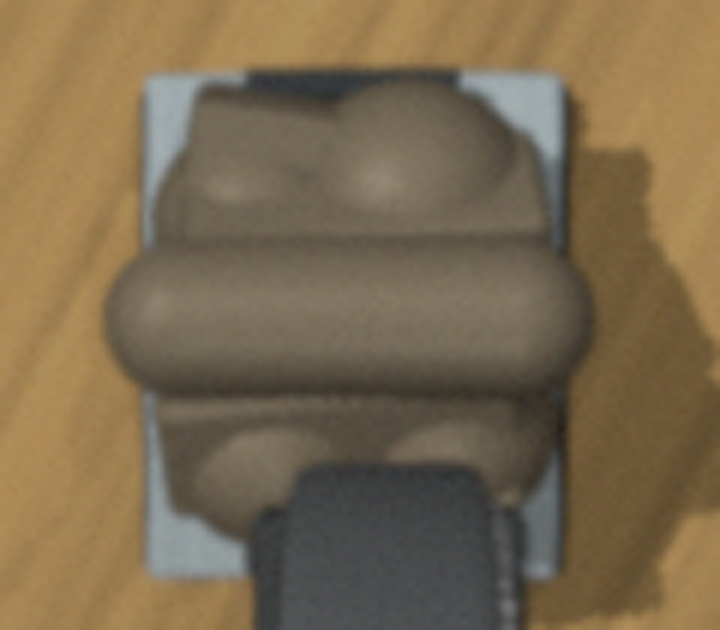

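```bash
python3 - <<'E'
from h import *
s=dict(np.load('pics/w3.png.npz'))
f=lambda a,b:(215+(a-2.5)/6,45+(b-2.5)/6)
for n,(a,b) in dict(c=(350,316),l=(160,317),r=(540,314)).items(): print(n,fplane(s,*f(a,b),.084).round(4))
a,b=fplane(s,*f(160,317),.084),fplane(s,*f(540,314),.084);d=b-a;print(np.degrees(np.arctan2(d[1],d[0])))
t=[fplane(s,*f(350,v),.084) for v in(240,392)];print(np.linalg.norm(t[0]-t[1]))
t=[fplane(s,*f(u,316),.084) for u in(105,595)];print(np.linalg.norm(t[0]-t[1]))
# holder plate corners (alu) z~? 
for c in((145,72),(568,72),(565,578),(147,578)): print(fplane(s,*f(*c),.03).round(4))
P=[fplane(s,*f(*c),.03) for c in((145,72),(568,72),(565,578),(147,578))];print(np.mean(P,0),[np.linalg.norm(P[i]-P[i-1]).round(4) for i in range(4)])
for z in(.01,.02,.03,.04):
  P=[fplane(s,*f(*c),z) for c in((145,72),(568,72),(565,578),(147,578))];print(z,np.mean(P,0).round(4),[np.linalg.norm(P[i]-P[i-1]).round(4) for i in range(4)])
# where is the gauge: grip top corners
for u,v in((246,262),(316,262),(245,322),(316,322)): print(fplane(s,u,v,.3985+.006+.013).round(4))
E
```

```text
c [ 0.5245 -0.1871  0.084 ]
l [ 0.4874 -0.2058  0.084 ]
r [ 0.5611 -0.1676  0.084 ]
27.42246409740544
0.033739003195971874
0.10727751585549608
[ 0.4495 -0.1533  0.03  ]
[ 0.5418 -0.1064  0.03  ]
[ 0.6002 -0.2195  0.03  ]
[ 0.5072 -0.2671  0.03  ]
[ 0.52469929 -0.18659044  0.03      ] [np.float64(0.1276), np.float64(0.1036), np.float64(0.1273), np.float64(0.1045)]
0.01 [ 0.5241 -0.1862  0.01  ] [np.float64(0.1328), np.float64(0.1078), np.float64(0.1326), np.float64(0.1088)]
0.02 [ 0.5244 -0.1864  0.02  ] [np.float64(0.1302), np.float64(0.1057), np.float64(0.1299), np.float64(0.1066)]
0.03 [ 0.5247 -0.1866  0.03  ] [np.float64(0.1276), np.float64(0.1036), np.float64(0.1273), np.float64(0.1045)]
0.04 [ 0.525  -0.1868  0.04  ] [np.float64(0.1249), np.float64(0.1015), np.float64(0.1247), np.float64(0.1023)]
[ 0.5515 -0.2467  0.4175]
[ 0.5727 -0.2358  0.4175]
[ 0.5619 -0.2704  0.4175]
[ 0.5857 -0.2582  0.4175]
```

```bash
python3 - <<'E'
from h import *
plan([.523,-.185,.295],27.4)
E
```

```text
tcp [ 0.5726 -0.2629  0.399 ] x [ 0.003  0.004 -1.   ] yawy 27.34 shift cm [10.42 -0.87 -9.17] turn -0.06 n 13.9 f [ 0.3   0.38 -4.11] t 10.75
```

Call:
step_arm(motion=[1, 0, -0.15, -1.5, 0, 1, 0, -0.3, -3, 0, 1, 0, -0.3, -3, 0, 1, 1, -0.1, -1.65, 0, 1, 3, 0, 0, 0, 1, 3, 0, 0, 0, 1, 2.5, 0, 0, 0, 1, 0.5, 0, 0, 0])

```text
time_s: 11.55
tcp_pos: [0.5213, -0.1834, 0.2961]
eef_rot: [0.603, 0.368, 0.606, -0.366]
ft_force: [-1.7, 0.3, -4.4]
opening: 0.0292
```

Call:
step_arm(motion=[1, 0, 0, 0, 0, 1, 0, 0, 0, 0, 1, 0, 0, 0, 0])

```text
time_s: 11.85
tcp_pos: [0.5246, -0.1864, 0.3011]
eef_rot: [0.606, 0.369, 0.602, -0.366]
ft_force: [0.4, 0.1, -3.1]
opening: 0.0292
```

```bash
python3 - <<'E'
from h import *
plan([.523,-.185,.285],27.4)
s=snap('side','s4.png');t=snap('top','t4.png')
a=cv2.resize(s['image'][130:230,270:390,::-1],None,fx=5,fy=5,interpolation=2);cv2.imwrite('pics/s4z.png',a)
E
```

```text
tcp [ 0.5246 -0.1864  0.3011] x [ 0.006  0.001 -1.   ] yawy 27.34 shift cm [ 1.61 -0.08 -0.2 ] turn -0.06 n 1.6 f [ 0.39  0.07 -3.09] t 11.85
```

View pics/s4z.png

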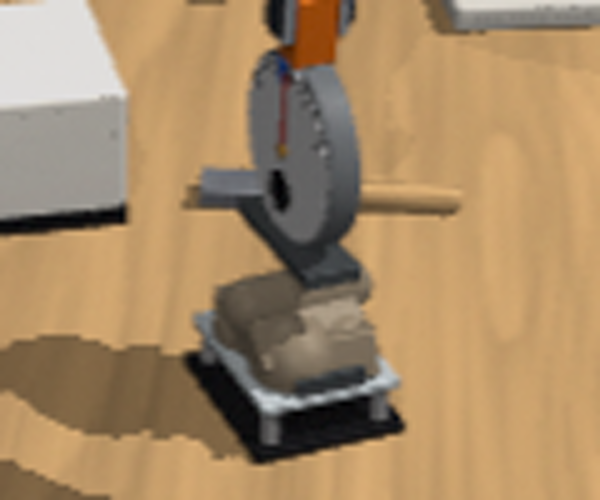

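Call:
step_arm(motion=[1, 0.7, 0, -0.1, 0, 1, 0.5, 0, 0, 0, 1, 0, 0, 0, 0])

```text
time_s: 12.25
tcp_pos: [0.5222, -0.1848, 0.2854]
eef_rot: [0.603, 0.369, 0.605, -0.367]
ft_force: [-1.2, 0.1, -4.2]
opening: 0.0288
```

Call:
step_arm(motion=[1, 0.2, 0, 0, 0, 1, 0, 0, 0, 0])

```text
time_s: 12.45
tcp_pos: [0.5228, -0.1851, 0.2844]
eef_rot: [0.604, 0.369, 0.604, -0.366]
ft_force: [0.3, 0.2, -4.1]
opening: 0.0294
```

Call:
step_arm(motion=[1, 0.2, 0, 0, 0, 1, 0, 0, 0, 0])

```text
time_s: 12.65
tcp_pos: [0.5229, -0.1851, 0.2826]
eef_rot: [0.604, 0.369, 0.604, -0.366]
ft_force: [0.1, 0.2, -3.2]
opening: 0.0291
```

Call:
step_arm(motion=[1, 0.2, 0, 0, 0, 1, 0, 0, 0, 0])

```text
time_s: 12.85
tcp_pos: [0.5229, -0.1851, 0.2806]
eef_rot: [0.604, 0.369, 0.604, -0.366]
ft_force: [-0.3, -1.4, -3.8]
opening: 0.0291
```

Call:
step_arm(motion=[1, 0.1, 0, 0, 0, 1, 0, 0, 0, 0])

```text
time_s: 13.05
tcp_pos: [0.5231, -0.1852, 0.2799]
eef_rot: [0.604, 0.369, 0.604, -0.366]
ft_force: [0.0, 0.3, -4.4]
opening: 0.029
```

Call:
step_arm(motion=[1, 0.1, 0, 0, 0, 1, 0, 0, 0, 0])

```text
time_s: 13.25
tcp_pos: [0.5232, -0.1853, 0.2794]
eef_rot: [0.604, 0.369, 0.603, -0.366]
ft_force: [-0.2, 0.1, 0.2]
opening: 0.0293
```

Call:
step_arm(motion=[1, 0.1, 0, 0, 0, 1, 0, 0, 0, 0])

```text
time_s: 13.45
tcp_pos: [0.5232, -0.1852, 0.2784]
eef_rot: [0.604, 0.369, 0.603, -0.366]
ft_force: [-1.3, 1.3, 1.1]
opening: 0.0295
```

Call:
step_arm(motion=[1, 0.1, 0, 0, 0, 1, 0, 0, 0, 0, 1, 0, 0, -0.2, 0, 1, 0, 0, -0.3, 0, 1, 0, 0, -0.3, 0, 1, 0.1, 0, -0.3, 0, 1, 0, 0, -0.3, 0, 1, 0, 0, 0, 0], grip_force=20)

```text
time_s: 14.25
tcp_pos: [0.517, -0.1724, 0.2763]
eef_rot: [0.605, 0.369, 0.603, -0.366]
ft_force: [2.0, -1.9, 4.7]
opening: 0.029
```

```bash
python3 - <<'E'
from h import *
plan([.523,-.185,.285],27.4)
s=snap('side','s5.png');plan([.523,-.185,.285],27.4)
a=cv2.resize(s['image'][130:230,270:390,::-1],None,fx=5,fy=5,interpolation=2);cv2.imwrite('pics/s5z.png',a)
E
```

```text
tcp [ 0.517  -0.1724  0.2763] x [ 0.004  0.003 -1.   ] yawy 27.35 shift cm [-0.87 -0.04  1.39] turn -0.05 n 1.6 f [ 1.96 -1.87  4.68] t 14.25
tcp [ 0.517  -0.1725  0.2763] x [ 0.004  0.003 -1.   ] yawy 27.35 shift cm [-0.87 -0.04  1.38] turn -0.05 n 1.6 f [ 2.46 -2.82  3.86] t 14.3
```

View pics/s5z.png

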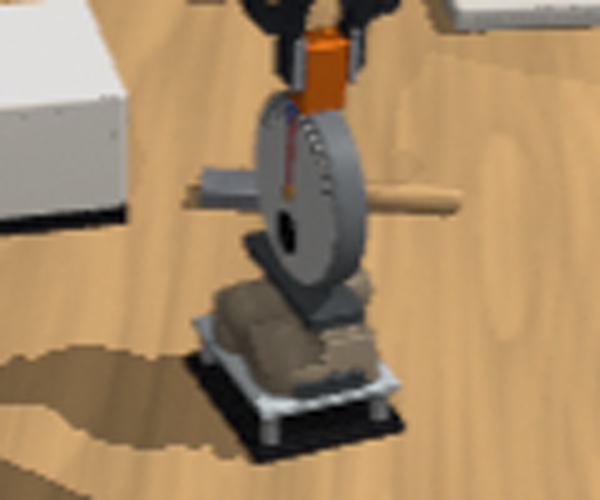

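```bash
cat > lean.py <<'E'
from h import *
from scipy.optimize import brentq
# tool-frame camera (from start calibration)
CP=np.array([-0.1176,0.0012,-0.0748]);CR=np.array([[0,-.293,.956],[1,-.001,0],[.001,.956,.293]])
F,CX,CY=325.19226,280.2228,203.8596
def wpix(p):
    c=CR.T@(p-CP);t=np.arctan2(np.hypot(c[0],c[1]),c[2]);r=np.hypot(c[0],c[1]);return CX+F*t*c[0]/r,CY+F*t*c[1]/r
def gpt(x,y,z,lean,h=.172,y0=0.):
    """gauge point (m) -> tool frame, pivot at the grasp point; h height of pivot over the underside. tool z = -gauge y; lean>0: grip towards gauge +y"""
    dz=z-h;dy=y-y0
    yy=dy*np.cos(lean)+dz*np.sin(lean);zz=-dy*np.sin(lean)+dz*np.cos(lean)
    return np.array([.006-zz,x,-yy])
E
python3 - <<'E'
from lean import *
for L in(0,.08,.164):
    print(L,[np.round(wpix(gpt(x,y,z,L)),1).tolist() for x,y,z in((.02,.055,.012),(-.02,.055,.012),(.011,.065,.075),(.015,.013,.185),(.015,-.013,.185))])
s=snap('wrist','w5.png')
cv2.imwrite('pics/w5z.png',cv2.resize(s['image'][60:330,200:360,::-1],None,fx=2,fy=2,interpolation=2)); cv2.imwrite('pics/w5zz.png',cv2.resize(s['image'][65:165,220:340,::-1],None,fx=6,fy=6,interpolation=2))
E
```

```text
0 [[301.9, 129.9], [255.8, 130.0], [294.8, 121.6], [315.9, 272.5], [312.9, 324.9]]
0.08 [[301.5, 144.1], [256.3, 144.2], [294.4, 132.7], [315.8, 269.0], [313.2, 324.4]]
0.164 [[301.1, 159.0], [256.8, 159.1], [294.1, 144.5], [315.6, 265.4], [313.5, 323.5]]
```

View pics/w5zz.png

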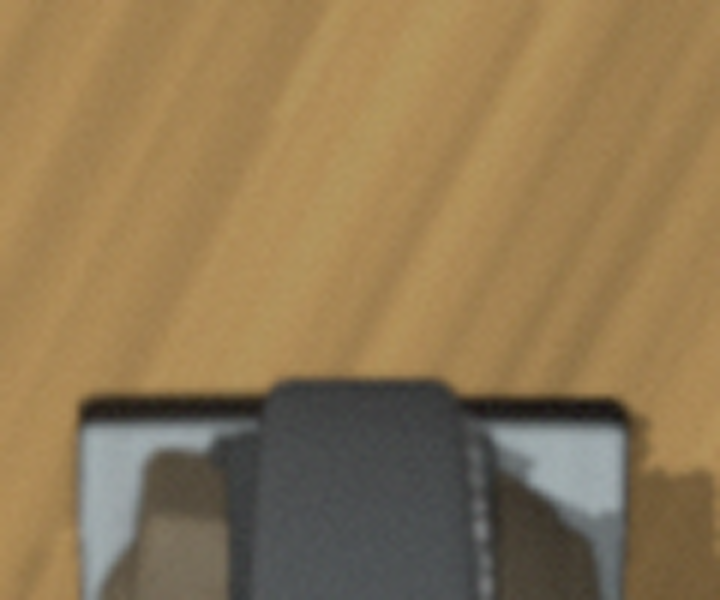

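View pics/w5z.png

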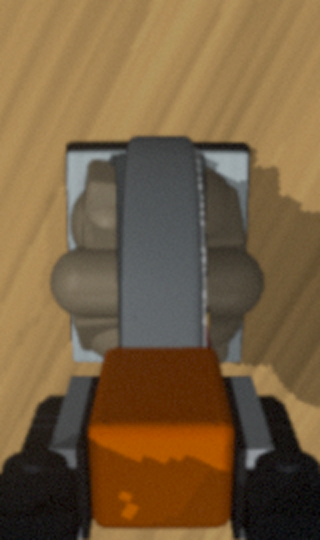

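Call:
step_arm(motion=[1, 0, 0, -0.2, 0, 1, 0, 0, -0.2, 0, 1, 0.1, 0, -0.2, 0, 1, 0, 0, -0.2, 0, 1, 0, 0, -0.2, 0, 1, 0, 0, 0, 0])

```text
time_s: 14.95
tcp_pos: [0.512, -0.1635, 0.2749]
eef_rot: [0.604, 0.369, 0.604, -0.366]
ft_force: [1.1, -1.6, 3.8]
opening: 0.0293
```

```bash
cat >> lean.py <<'E'
def look(name):
    plan([.523,-.185,.285],27.4)
    s=snap('wrist',name+'.png')
    cv2.imwrite('pics/'+name+'z.png',cv2.resize(s['image'][95:195,220:340,::-1],None,fx=6,fy=6,interpolation=2))
    return s
E
python3 -c "
from lean import *
look('w6')"
```

```text
tcp [ 0.512  -0.1635  0.2749] x [ 0.003  0.003 -1.   ] yawy 27.34 shift cm [-1.01 -0.    2.41] turn -0.06 n 2.6 f [ 1.09 -1.61  3.85] t 14.95
```

View pics/w6z.png

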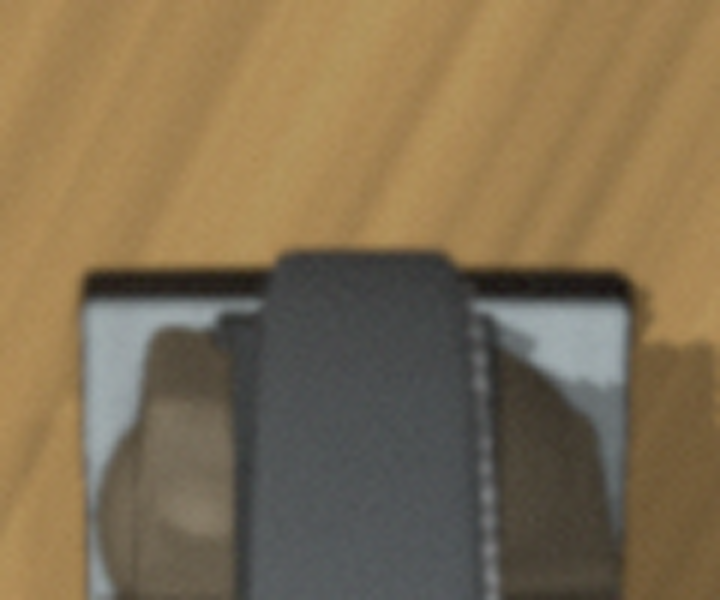

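Call:
step_arm(motion=[1, 0, 0, -0.2, 0, 1, 0.1, 0, -0.2, 0, 1, 0, 0, -0.2, 0, 1, 0, 0, -0.2, 0, 1, 0, 0, -0.25, 0, 1, 0, 0, 0, 0])

```text
time_s: 15.6
tcp_pos: [0.5066, -0.1541, 0.2737]
eef_rot: [0.604, 0.369, 0.604, -0.367]
ft_force: [0.5, -2.7, 4.3]
opening: 0.0291
```

Call:
step_arm(motion=[1, -0.5, 0, 0, 0, 1, -0.5, 0, 0, 0, 1, 0, 0, 0, 0, 1, 0, 0, 0, 0], grip_force=50)

```text
time_s: 16.0
tcp_pos: [0.506, -0.1536, 0.2825]
eef_rot: [0.603, 0.369, 0.605, -0.366]
ft_force: [0.0, 0.8, -4.3]
opening: 0.0291
```

```bash
python3 -c "
from lean import *
look('w7')"
```

```text
tcp [ 0.506  -0.1536  0.2825] x [-0.001  0.006 -1.   ] yawy 27.33 shift cm [-0.27  0.07  3.57] turn -0.07 n 3.6 f [ 0.03  0.79 -4.28] t 16.0
```

View pics/w7z.png

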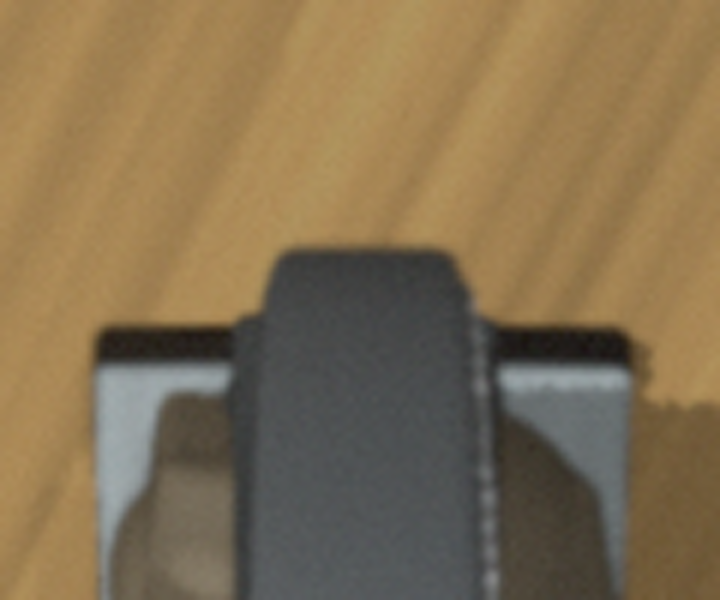

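Call:
step_arm(motion=[1, 0, 0, 0.7, 0, 1, 0, 0, 0.7, 0, 1, 0, 0, 0.7, 0, 1, 0.3, 0, 0, 0, 1, 0.2, 0, 0, 0, 1, 0.1, 0, 0, 0, 1, 0, 0, 0, 0])

```text
time_s: 16.75
tcp_pos: [0.5169, -0.1733, 0.2784]
eef_rot: [0.604, 0.369, 0.603, -0.367]
ft_force: [-0.5, -0.1, -0.0]
opening: 0.0291
```

Call:
step_arm(motion=[1, 0.1, 0, 0, 0, 1, 0, 0, 0, 0])

```text
time_s: 16.95
tcp_pos: [0.5169, -0.1732, 0.2774]
eef_rot: [0.605, 0.369, 0.603, -0.366]
ft_force: [-0.9, -1.4, 2.1]
opening: 0.0293
```

Call:
step_arm(motion=[1, 0.1, 0, 0, 0, 1, 0, 0, 0, 0])

```text
time_s: 17.15
tcp_pos: [0.517, -0.1733, 0.2764]
eef_rot: [0.604, 0.369, 0.603, -0.366]
ft_force: [-0.8, 0.1, 2.9]
opening: 0.0291
```

Call:
step_arm(motion=[1, 0.1, 0, 0, 0, 1, 0, 0, -0.1, 0, 1, 0, 0, -0.2, 0, 1, 0, 0, -0.2, 0, 1, 0, 0, -0.2, 0, 1, 0, 0, -0.2, 0, 1, 0, 0, -0.2, 0, 1, 0, 0, 0, 0], grip_force=20)

```text
time_s: 17.95
tcp_pos: [0.5121, -0.163, 0.275]
eef_rot: [0.604, 0.369, 0.604, -0.366]
ft_force: [1.8, -2.1, 3.3]
opening: 0.0294
```

```bash
python3 -c "
from lean import *
look('w8')"
```

```text
tcp [ 0.5121 -0.163   0.275 ] x [ 0.003  0.003 -1.   ] yawy 27.35 shift cm [-1.   -0.03  2.45] turn -0.05 n 2.7 f [ 1.83 -2.05  3.33] t 17.95
```

View pics/w8z.png

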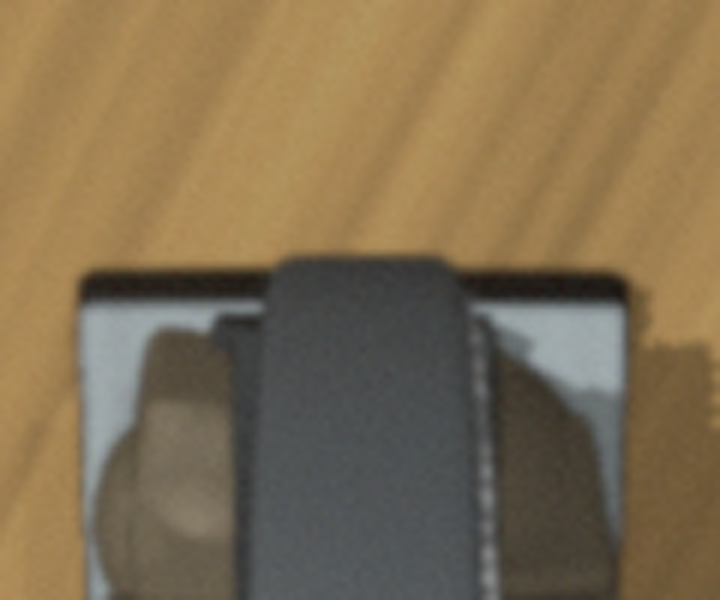

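Call:
step_arm(motion=[1, 0.1, 0, 0, 0, 1, 0, 0, -0.1, 0, 1, 0, 0, -0.2, 0, 1, 0, 0, -0.2, 0, 1, 0, 0, 0, 0], grip_force=20)

```text
time_s: 18.5
tcp_pos: [0.5094, -0.1587, 0.2739]
eef_rot: [0.604, 0.369, 0.604, -0.366]
ft_force: [1.8, -3.5, 2.8]
opening: 0.029
```

```bash
python3 -c "
from lean import *
look('w9')"
```

```text
tcp [ 0.5094 -0.1587  0.2739] x [ 0.002  0.003 -1.   ] yawy 27.33 shift cm [-1.11  0.01  2.96] turn -0.07 n 3.2 f [ 1.81 -3.51  2.82] t 18.5
```

View pics/w9z.png

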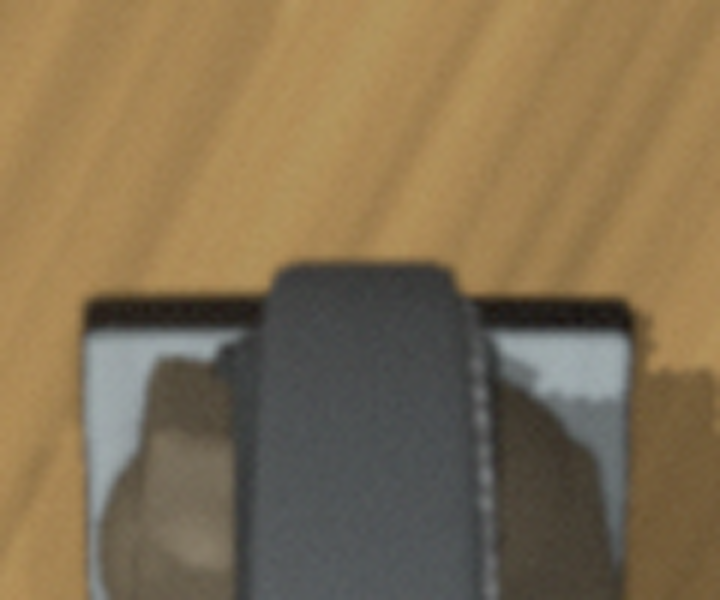

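Call:
step_arm(motion=[1, 0.05, 0, -0.2, 0, 1, 0.05, 0, -0.3, 0, 1, 0.05, 0, -0.3, 0, 1, 0.05, 0, -0.3, 0, 1, 0.05, 0, -0.3, 0, 1, 0.05, 0, -0.3, 0, 1, 0, 0, 0, 0])

```text
time_s: 19.25
tcp_pos: [0.501, -0.143, 0.2706]
eef_rot: [0.604, 0.369, 0.604, -0.366]
ft_force: [0.4, -0.5, 4.4]
opening: 0.0291
```

```bash
python3 -c "
from lean import *
look('w10')"
```

```text
tcp [ 0.501  -0.143   0.2706] x [ 0.001  0.004 -1.   ] yawy 27.35 shift cm [-1.45  0.03  4.74] turn -0.05 n 5.0 f [ 0.4  -0.49  4.35] t 19.25
```

View pics/w10z.png

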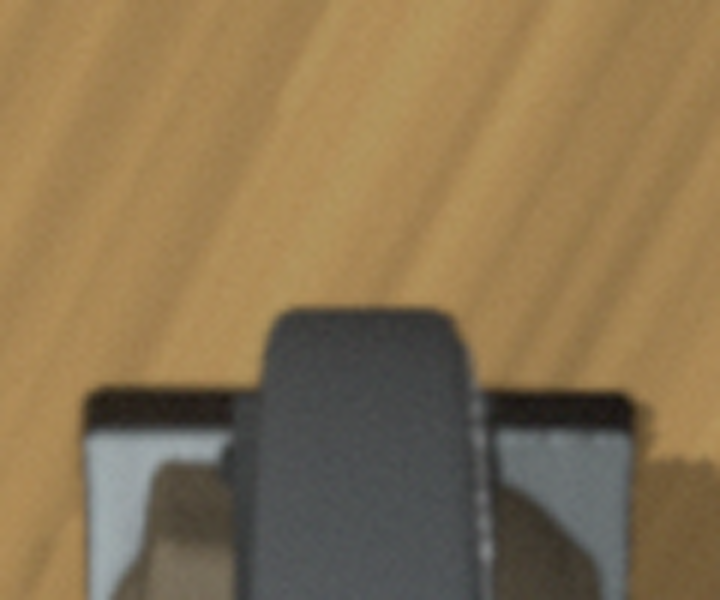

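Call:
step_arm(motion=[1, -0.4, 0, 0, 0, 1, -0.5, 0, 0, 0, 1, -0.2, 0, 0, 0, 1, 0, 0, 0, 0, 1, 0, 0, 0, 0])

```text
time_s: 19.8
tcp_pos: [0.5009, -0.1434, 0.2809]
eef_rot: [0.603, 0.369, 0.605, -0.366]
ft_force: [-0.7, -0.4, -4.1]
opening: 0.029
```

```bash
python3 -c "
from lean import *
look('w11')"
```

```text
tcp [ 0.5009 -0.1434  0.2809] x [ 0.     0.004 -1.   ] yawy 27.32 shift cm [-0.43  0.05  4.71] turn -0.08 n 4.7 f [-0.74 -0.35 -4.1 ] t 19.8
```

View pics/w11z.png

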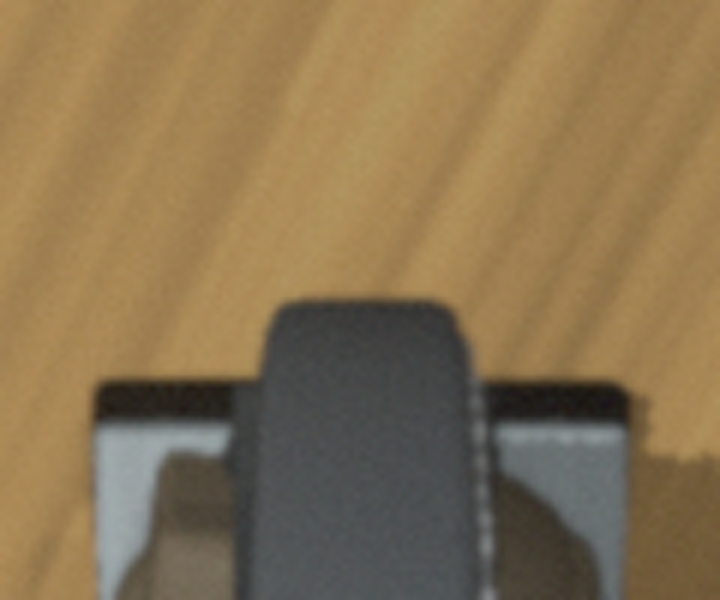

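Call:
step_arm(motion=[1, 0, 0, 0.5, 0, 1, 0, 0, 0.7, 0, 1, 0, 0, 0.75, 0, 1, 0, 0, 0, 0, 1, 0.2, 0, 0, 0, 1, 0.1, 0, 0, 0, 1, 0, 0, 0, 0])

```text
time_s: 20.55
tcp_pos: [0.5103, -0.1609, 0.2785]
eef_rot: [0.604, 0.369, 0.604, -0.366]
ft_force: [0.6, 0.3, -4.8]
opening: 0.0293
```

Call:
step_arm(motion=[1, 0.1, 0, 0, 0, 1, 0, 0, 0, 0])

```text
time_s: 20.75
tcp_pos: [0.5105, -0.161, 0.2777]
eef_rot: [0.604, 0.369, 0.604, -0.366]
ft_force: [-0.4, -0.4, -4.7]
opening: 0.0292
```

Call:
step_arm(motion=[1, 0.1, 0, 0, 0, 1, 0, 0, 0, 0])

```text
time_s: 20.95
tcp_pos: [0.5107, -0.1611, 0.2772]
eef_rot: [0.604, 0.369, 0.604, -0.366]
ft_force: [0.5, 0.7, -2.6]
opening: 0.0293
```

Call:
step_arm(motion=[1, 0.1, 0, 0, 0, 1, 0, 0, 0, 0, 1, 0.1, 0, 0, 0, 1, 0, 0, 0, 0])

```text
time_s: 21.35
tcp_pos: [0.5108, -0.1611, 0.2754]
eef_rot: [0.604, 0.369, 0.604, -0.366]
ft_force: [-1.5, 0.3, 2.7]
opening: 0.0293
```

```bash
python3 -c "
from lean import *
s=look('w12')
cv2.imwrite('pics/w12f.png',s['image'][:,:,::-1])
s=snap('side','s12.png');cv2.imwrite('pics/s12z.png',cv2.resize(s['image'][150:230,285:375,::-1],None,fx=7,fy=7,interpolation=2))"
```

```text
tcp [ 0.5108 -0.1611  0.2754] x [ 0.003  0.003 -1.   ] yawy 27.33 shift cm [-0.97 -0.01  2.68] turn -0.07 n 2.8 f [-1.47  0.28  2.68] t 21.35
```

View pics/w12z.png

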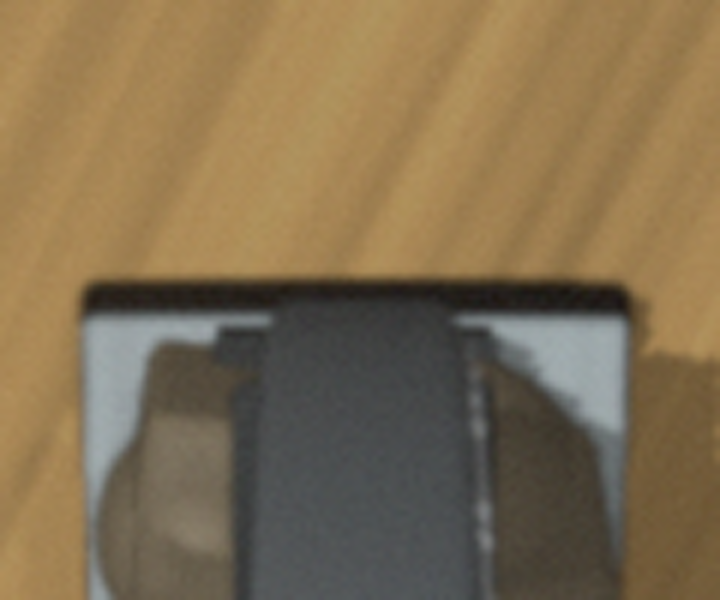

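View pics/s12z.png

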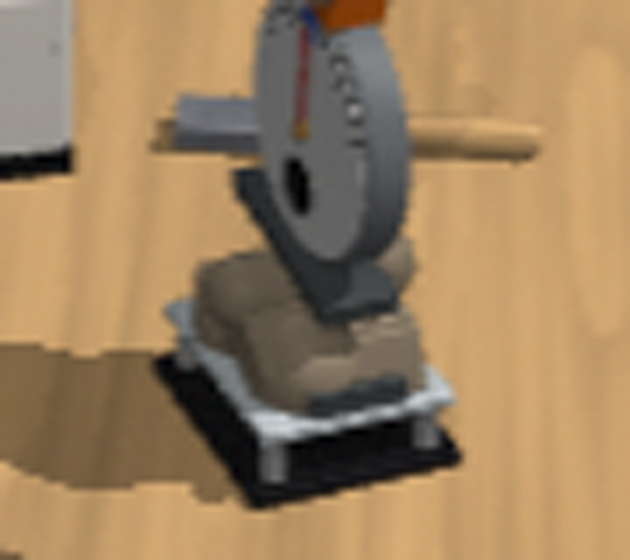

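View pics/w12f.png

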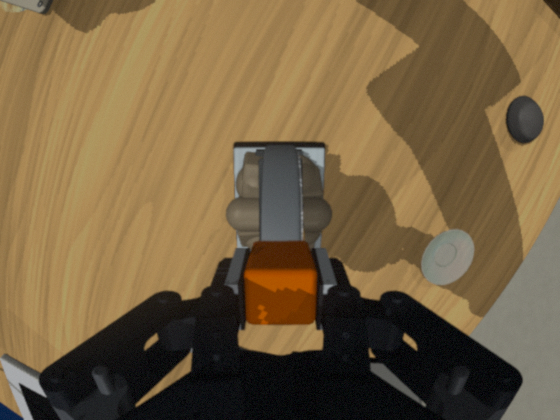

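```bash
cat >> lean.py <<'E'
def rimv(L,h=.172,y0=0.):
    return min(wpix(gpt(0,.065*np.sin(a),.075+.065*np.cos(a),L,h,y0))[1] for a in np.linspace(.5,2.5,400))
E
python3 - <<'E'
from lean import *
for h in(.169,.172,.175):
    for y0 in(0,-.002): print(h,y0,[np.round(rimv(L,h,y0),1) for L in(0,.04,.08,.12,.164,.2)])
# rim edge subpixel: gradient on columns 268..290
for n in('w3','w5','w6','w8','w9','w10','w11','w12'):
    im=np.load(f'pics/{n}.png.npz')['image'].astype(float).sum(2);v0=95 if n>'w5' or n[1]=='1' else 100
    p=im[:,272:290].mean(1);g=np.diff(p[105:165] if n!='w12' else p[141:165]);o=105 if n!='w12' else 141
    k=np.argmin(g);w=np.clip(-g[max(0,k-2):k+3],0,None);print(n,(o+max(0,k-2)+.5+(w@np.arange(len(w)))/w.sum()).round(2))
E
```

```text
0.169 0 [np.float64(121.7), np.float64(127.2), np.float64(132.7), np.float64(138.2), np.float64(144.2), np.float64(149.0)]
0.169 -0.002 [np.float64(118.7), np.float64(124.3), np.float64(129.8), np.float64(135.3), np.float64(141.3), np.float64(146.2)]
0.172 0 [np.float64(121.5), np.float64(127.1), np.float64(132.7), np.float64(138.3), np.float64(144.4), np.float64(149.3)]
0.172 -0.002 [np.float64(118.6), np.float64(124.2), np.float64(129.8), np.float64(135.4), np.float64(141.5), np.float64(146.5)]
0.175 0 [np.float64(121.3), np.float64(127.0), np.float64(132.7), np.float64(138.4), np.float64(144.6), np.float64(149.6)]
0.175 -0.002 [np.float64(118.4), np.float64(124.2), np.float64(129.9), np.float64(135.6), np.float64(141.8), np.float64(146.8)]
w3 121.52
w5 127.49
w6 136.02
w8 136.96
w9 138.03
w10 145.7
w11 144.27
w12 141.73
```

```bash
python3 - <<'E'
from dial import *
im=np.load('pics/w12.png.npz')['image'].astype(int)
print(im[138:152,281].tolist())
s=dict(np.load('pics/s12.png.npz'))
yaw=27.4;n=np.array([np.cos(np.radians(yaw)),np.sin(np.radians(yaw)),0]);e=np.array([-n[1],n[0],0])
# gauge dial centre from kinematics: pivot, lean
tcp=np.array([.5108,-.1611,.2754]);L=.162
piv=tcp-[0,0,.006];hub=piv-.097*(np.sin(L)*e+np.cos(L)*np.array([0,0,1]))+.011*n
print('hub pred px',np.round(proj(s,hub),2))
for a in(0,.05,.1,.15,.2,.25): # world-angle for pts at 54mm: mark expected at world angle L... 
    t=a-L  # mark angle a in gauge => rotation towards -y; world = a-L toward -y
    p=hub+.054*(-np.sin(t)*e+np.cos(t)*np.array([0,0,1]));print(a,np.round(proj(s,p),2))
u0,v0=310,140
r=s['image'][v0:v0+50,u0:u0+50].astype(int)
R_,G,B=r[...,0],r[...,1],r[...,2]
for k,w in(('red',np.clip(R_-G-35,0,None)*(R_<150)*(G<110)),('blue',np.clip(B-R_-15,0,None))):
    vs,us=np.nonzero(w)
    for v in sorted(set(vs)):
        ww=w[v];
        if k=='blue' or v>8: print(k,v0+v,(u0+(np.arange(50)@ww)/ww.sum()).round(2),ww.sum())
c=cv2.resize(s['image'][145:185,310:350,::-1],None,fx=14,fy=14,interpolation=2);cv2.imwrite('pics/s12d.png',c)
E
```

```text
[[174, 140, 88], [173, 141, 89], [161, 131, 84], [107, 88, 54], [55, 47, 32], [39, 33, 31], [38, 36, 30], [49, 49, 47], [54, 52, 51], [60, 60, 58], [60, 60, 57], [61, 58, 61], [64, 64, 65], [66, 67, 67]]
hub pred px [328.43 168.44]
0 [330.33 155.  ]
0.05 [329.97 154.52]
0.1 [329.62 154.08]
0.15 [329.26 153.67]
0.2 [328.91 153.3 ]
0.25 [328.55 152.97]
red 149 336.27 229
red 150 335.97 230
red 151 335.3 272
red 152 335.17 259
red 153 333.75 148
red 156 328.0 7
red 157 328.0 7
red 160 328.0 3
red 161 328.0 6
blue 151 328.0 18
blue 152 328.56 45
blue 153 329.0 26
blue 154 329.8 5
```

View pics/s12d.png

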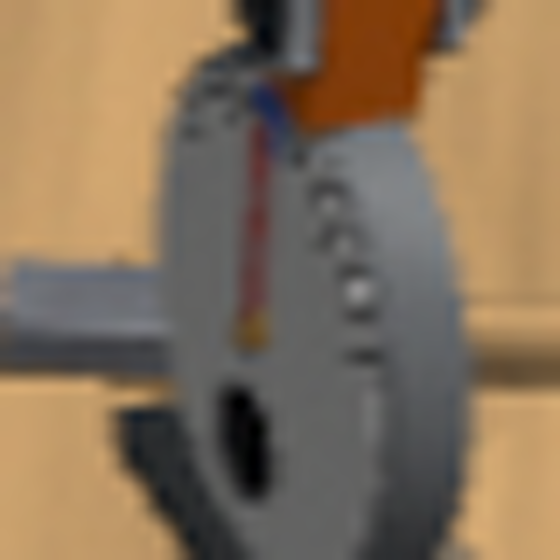

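```bash
python3 - <<'E'
from lean import *
for n in('w3','w11','w12'):
    im=np.load(f'pics/{n}.png.npz')['image'].astype(int)
    print(n,[int(x) for x in im[225:335,265:297,0].mean(1)])
for L,y0 in((0,0),(0,.002),(.16,0),(.16,.002)):
    print(L,y0,[np.round(wpix(gpt(0,y,z,L,y0=y0))[1],1) for y,z in((.013,.140),(.013,.185),(-.013,.185))],round(rimv(L,y0=y0),1))
E
```

```text
w3 [97, 97, 97, 97, 96, 96, 95, 93, 94, 93, 93, 93, 93, 93, 93, 93, 94, 93, 94, 94, 94, 94, 94, 94, 94, 94, 94, 94, 94, 94, 95, 94, 95, 95, 96, 95, 95, 96, 96, 96, 95, 95, 96, 96, 96, 98, 102, 114, 128, 142, 155, 162, 167, 170, 173, 174, 174, 174, 174, 174, 171, 169, 163, 156, 146, 137, 130, 125, 124, 124, 123, 123, 124, 124, 124, 124, 124, 124, 123, 124, 124, 124, 125, 126, 125, 124, 125, 128, 129, 128, 127, 126, 124, 123, 121, 119, 118, 114, 117, 132, 144, 147, 147, 148, 149, 150, 151, 151, 152, 152]
w11 [93, 94, 94, 95, 95, 96, 96, 96, 96, 97, 98, 99, 98, 98, 97, 92, 81, 76, 74, 75, 75, 76, 76, 76, 77, 77, 77, 77, 77, 77, 77, 77, 77, 78, 78, 78, 78, 78, 78, 78, 79, 80, 83, 94, 112, 130, 145, 155, 161, 167, 172, 174, 175, 174, 174, 174, 174, 174, 174, 174, 174, 175, 173, 169, 161, 149, 136, 127, 122, 121, 121, 121, 121, 121, 121, 121, 122, 122, 121, 121, 121, 121, 122, 122, 122, 121, 120, 120, 120, 120, 120, 121, 121, 120, 120, 117, 115, 112, 107, 113, 140, 159, 163, 164, 164, 164, 164, 165, 165, 165]
w12 [94, 94, 95, 95, 95, 96, 96, 97, 97, 97, 98, 98, 99, 98, 97, 91, 81, 76, 75, 75, 75, 76, 76, 77, 76, 77, 76, 78, 77, 77, 78, 77, 78, 78, 78, 78, 78, 78, 78, 78, 78, 79, 83, 95, 111, 130, 145, 155, 161, 167, 172, 174, 175, 175, 174, 175, 175, 174, 175, 175, 175, 174, 171, 162, 151, 139, 128, 123, 122, 121, 122, 121, 121, 122, 121, 121, 122, 122, 121, 121, 121, 122, 122, 122, 122, 122, 122, 123, 123, 122, 120, 120, 119, 118, 117, 116, 117, 115, 112, 120, 145, 161, 165, 165, 165, 165, 164, 164, 164, 164]
0 0 [np.float64(230.1), np.float64(272.9), np.float64(325.3)] 121.5
0 0.002 [np.float64(233.7), np.float64(277.3), np.float64(328.9)] 124.4
0.16 0 [np.float64(238.2), np.float64(265.8), np.float64(324.0)] 143.8
0.16 0.002 [np.float64(241.9), np.float64(270.6), np.float64(328.1)] 146.7
```

Call:
step_arm(motion=[1, 0.05, 0, -0.1, 0, 1, 0, 0, -0.1, 0, 1, 0, 0, -0.1, 0, 1, 0, 0, -0.1, 0, 1, 0, 0, 0, 0, 1, 0, 0, 0, 0, 1, 0, 0, 0, 0])

```text
time_s: 22.15
tcp_pos: [0.5092, -0.1579, 0.2747]
eef_rot: [0.605, 0.369, 0.603, -0.366]
ft_force: [0.1, -1.8, 2.9]
opening: 0.0292
```

```bash
cat > edges.py <<'E'
from lean import *
def edges(n):
    im=np.load(f'pics/{n}.png.npz')['image'].astype(float)
    p=im[:,265:297,0].mean(1);a=abs(np.diff(p))
    def pk(lo,hi,a=a):
        w=a[lo:hi]*(a[lo:hi]>0.3*a[lo:hi].max());return (lo+.5+(w@np.arange(hi-lo))/w.sum()).round(2)
    s=im[:,255:305]; # rim: grey (r-b small) against brown/black (use saturation-like r-b)
    q=im[:,272:290].mean(1);rb=q[:,0]-q[:,2]
    print(n,'bottom',pk(228,248),'front',pk(262,280) ,'back',pk(319,330),'rim rows',[(v,int(q[v].sum()),int(rb[v])) for v in range(138,152)])
E
python3 -c "
from edges import *
look('w13')
for n in('w3','w11','w12','w13'): edges(n)"
```

```text
tcp [ 0.5092 -0.1579  0.2747] x [ 0.004  0.002 -1.   ] yawy 27.32 shift cm [-1.04 -0.02  3.04] turn -0.08 n 3.2 f [ 0.14 -1.84  2.85] t 22.15
w3 bottom 233.85 front 273.38 back 323.93 rim rows [(138, 221, -3), (139, 225, -3), (140, 225, -3), (141, 226, -3), (142, 229, -3), (143, 230, -4), (144, 229, -4), (145, 233, -4), (146, 235, -4), (147, 238, -4), (148, 238, -3), (149, 239, -4), (150, 241, -4), (151, 242, -4)]
w11 bottom 240.46 front 269.94 back 324.92 rim rows [(138, 382, 82), (139, 384, 81), (140, 384, 81), (141, 386, 81), (142, 382, 82), (143, 368, 77), (144, 310, 59), (145, 206, 25), (146, 167, 4), (147, 174, 2), (148, 178, 1), (149, 182, 0), (150, 188, 0), (151, 192, 0)]
w12 bottom 240.48 front 269.94 back 324.66 rim rows [(138, 386, 81), (139, 384, 80), (140, 354, 75), (141, 241, 50), (142, 128, 22), (143, 94, 9), (144, 109, 6), (145, 145, 2), (146, 164, 0), (147, 173, 0), (148, 174, 0), (149, 182, 0), (150, 187, 0), (151, 193, 0)]
w13 bottom 240.91 front 269.86 back 325.83 rim rows [(138, 385, 81), (139, 383, 81), (140, 385, 81), (141, 385, 80), (142, 383, 80), (143, 351, 73), (144, 222, 45), (145, 126, 15), (146, 139, 3), (147, 163, 1), (148, 171, 2), (149, 176, 0), (150, 181, 0), (151, 185, -1)]
```

View pics/w13z.png

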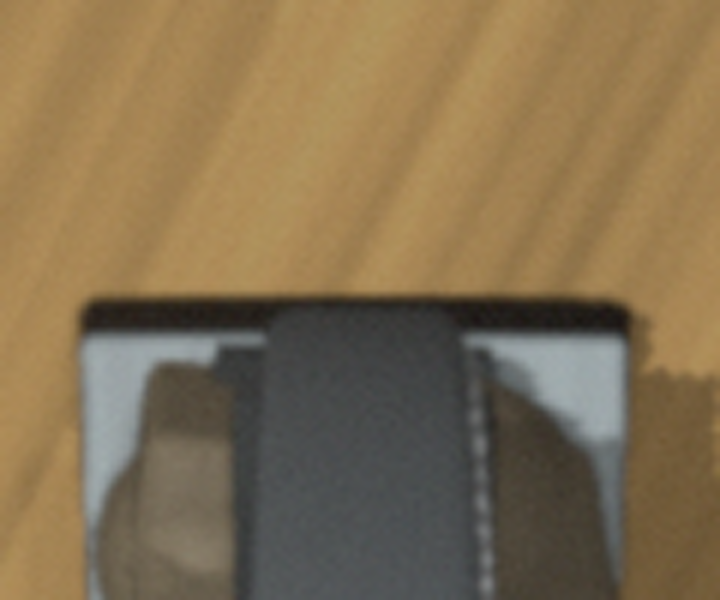

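Call:
step_arm(motion=[1, -0.5, 0, 0, 0, 1, -1.5, 0, 0, 0, 1, -2, 0, -1, 0, 1, -2, 1, -2, 0, 1, -1.3, 1.8, -4, 0, 1, -1.3, 1.8, -4, 0, 1, -1.3, 1.8, -4, 0, 1, -1.3, 1.8, -4, 0], grip_force=30)

```text
time_s: 23.0
tcp_pos: [0.4918, 0.0509, 0.3855]
eef_rot: [0.602, 0.369, 0.606, -0.367]
ft_force: [1.4, -0.8, -4.4]
opening: 0.029
```

Call:
step_arm(motion=[1, -1.3, 1.8, -4, 0, 1, -1.3, 1.8, -4, 0, 1, -1.3, 1.8, -4, 0, 1, -1.3, 1.8, -4, 0, 1, -1.3, 1.8, -4, 0, 1, -1.3, 1.8, -4, 0, 1, -1.3, 1.8, -4, 0, 1, -1.3, 1.8, -4, 0])

```text
time_s: 23.8
tcp_pos: [0.4728, 0.4003, 0.4902]
eef_rot: [0.603, 0.367, 0.605, -0.368]
ft_force: [-0.1, -0.8, -3.7]
opening: 0.0292
```

Call:
step_arm(motion=[1, -1.3, 1.8, -4, 0, 1, -1.3, 1.8, -4, 0, 1, -1, 1, -2, 0, 1, 0, 0, 0, -4, 1, 0, 0, 0, -8.5, 1, 0, 0, 0, -8.5, 1, 0, 0, 0, -8.5, 1, 0, 0, 0, -8.5])

```text
time_s: 24.6
tcp_pos: [0.4685, 0.5085, 0.5256]
eef_rot: [0.69, 0.148, 0.693, -0.149]
ft_force: [0.2, -0.2, -2.8]
opening: 0.0293
```

Call:
step_arm(motion=[1, 0, 0, 0, -8.5, 1, 0, 0, 0, -8.5, 1, 0, 0, 0, -5, 1, 0, 0, 0, -2.5, 1, 0, 0, 0, 0, 1, 0, 0, 0, 0, 1, 0, 0, 0, 0, 1, 0, 0, 0, 0])

```text
time_s: 25.4
tcp_pos: [0.4696, 0.5084, 0.5279]
eef_rot: [0.708, 0.002, 0.707, -0.0]
ft_force: [0.4, 0.3, -3.0]
opening: 0.0292
```

Call:
step_arm(motion=[1, 0, 0, 0, 0, 1, 0, 0, 0, 0, 1, 0, 0, 0, 0, 1, 0, 0, 0, 0, 1, 0, 0, 0, 0])

```text
time_s: 25.9
tcp_pos: [0.4699, 0.5084, 0.5283]
eef_rot: [0.708, 0.002, 0.706, -0.0]
ft_force: [0.3, 0.2, -3.9]
opening: 0.0292
```

```bash
python3 -c "
from edges import *
plan([.477,.55,.5],90)
s=snap('side','s14.png');look('w14');edges('w14')
im=np.load('pics/w14.png.npz')['image'].astype(float).sum(2)[:,272:290].mean(1);print(im[125:160].astype(int))
cv2.imwrite('pics/s14z.png',cv2.resize(s['image'][180:320,270:420,::-1],None,fx=4,fy=4,interpolation=2))"
```

```text
tcp [0.4699 0.5084 0.5283] x [ 0.003  0.003 -1.   ] yawy 89.82 shift cm [2.84 4.15 0.69] turn -0.18 n 5.1 f [ 0.32  0.21 -3.86] t 25.9
tcp [0.4698 0.5085 0.5283] x [ 0.002  0.003 -1.   ] yawy 89.82 shift cm [ 24.13 -69.4    5.48] turn 62.42 n 73.7 f [-0.64  0.4  -4.03] t 25.95
w14 bottom 239.98 front 270.89 back 322.88 rim rows [(138, 399, 83), (139, 398, 84), (140, 400, 85), (141, 403, 84), (142, 400, 85), (143, 373, 77), (144, 273, 43), (145, 197, 10), (146, 190, 2), (147, 196, 1), (148, 197, 0), (149, 207, 0), (150, 208, 0), (151, 213, 0)]
[385 391 383 377 381 383 380 376 367 363 364 373 388 399 398 400 403 400
 373 273 197 190 196 197 207 208 213 218 220 223 225 229 230 232 236]
```

View pics/s14z.png

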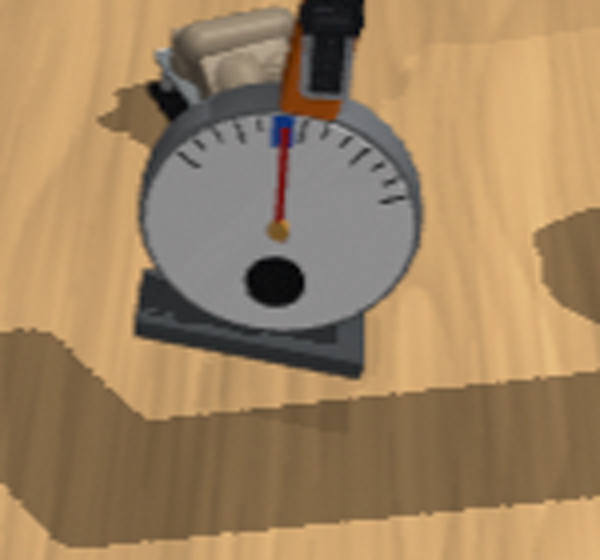

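```bash
python3 - <<'E'
from dial import *
s=dict(np.load('pics/s14.png.npz'))
n=np.array([0,1.,0]);o,d=ray(s,270+(278.5-1.5)/4,180+(231-1.5)/4)
p0=np.array([.47,.5085+.011,.43]);p0=o+d*((p0-o)@n)/(d@n);print(p0)
g=np.arange(-70,70,.2);X,Z=np.meshgrid(g,g[::-1]);W=np.stack([p0[0]-X/1000,np.full_like(X,p0[1]),p0[2]+Z/1000],-1)
E=s['extrinsics'];c=(W-E[:3,3])@E[:3,:3];u=s['cx']+s['fx']*c[...,0]/c[...,2];v=s['cy']+s['fy']*c[...,1]/c[...,2]
r=cv2.remap(s['image'],u.astype(np.float32),v.astype(np.float32),cv2.INTER_CUBIC)
cv2.imwrite('pics/rect14.png',r[:450,:,::-1])
def prof(rad,lo,hi):
    t=np.radians(np.arange(lo,hi,.1));x=350+5*rad*np.sin(t);y=350-5*rad*np.cos(t)
    return np.degrees(t),cv2.remap(r,x.astype(np.float32)[None],y.astype(np.float32)[None],1)[0].astype(float)
for rad in(20,30,38,46,52):
    t,q=prof(rad,-8,8);w=np.clip(q[:,0]-q[:,1]-40,0,None);print('red',rad,(t@w/max(w.sum(),1)).round(2))
for rad in(46,48,50,52,54,56,58,60,62):
    t,q=prof(rad,-12,14);w=np.clip(q[:,2]-q[:,1]-20,0,50);k=np.nonzero(w>20)[0];print('blue',rad,t[k[[0,-1]]].round(1) if len(k) else None, (t[k[0]]+t[k[-1]])/2 if len(k) else None)
E
```

```text
[0.4850399  0.5195     0.42441546]
red 20 -0.16
red 30 -0.49
red 38 -0.6
red 46 -0.31
red 52 -0.18
blue 46 None None
blue 48 [-5.8  3. ] -1.400000000000038
blue 50 [-6.2  3.6] -1.300000000000038
blue 52 [-6.1  3.4] -1.3500000000000378
blue 54 [-6.   3.3] -1.3500000000000378
blue 56 [-6.   2.6] -1.7000000000000366
blue 58 [-5.2  2.4] -1.4000000000000377
blue 60 [-5.1  2.8] -1.1500000000000385
blue 62 [-5.2  3.1] -1.050000000000039
```

View pics/rect14.png

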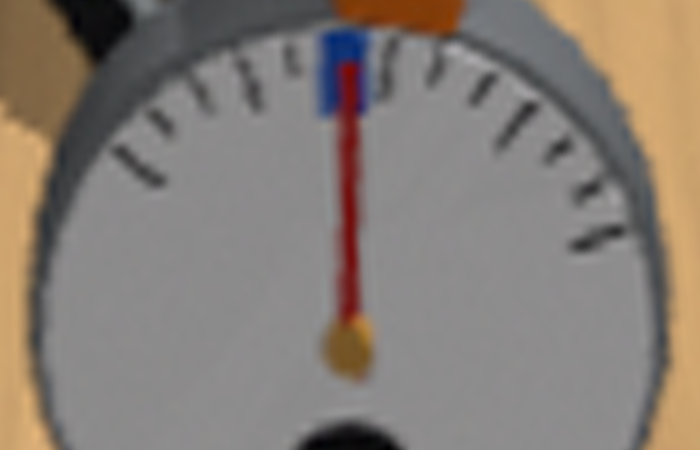

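Call:
step_arm(motion=[1, 0, 0, 0, 4, 1, 0, 0, 0, 8.5, 1, 0, 0, 0, 8.5, 1, 0, 0, 0, 8.5, 1, 0, 0, 0, 8.5, 1, 0, 0, 0, 8.5, 1, 0, 0, 0, 8.5, 1, 0, 0, 0, 7.4])

```text
time_s: 26.8
tcp_pos: [0.4699, 0.5085, 0.5283]
eef_rot: [0.603, 0.37, 0.603, -0.368]
ft_force: [-0.8, -0.5, -4.2]
opening: 0.0294
```

```bash
python3 -c "
from h import *
plan([.513,-.1657,.32],27.4)"
```

```text
tcp [0.4699 0.5085 0.5283] x [ 0.003  0.003 -1.   ] yawy 27.1 shift cm [ 20.63 -26.95  62.02] turn -0.3 n 70.7 f [-0.79 -0.52 -4.22] t 26.8
```

Call:
step_arm(motion=[1, 0.6, -0.85, 1.95, -0.3, 1, 1.3, -1.68, 3.88, 0, 1, 1.3, -1.68, 3.88, 0, 1, 1.3, -1.68, 3.88, 0, 1, 1.3, -1.68, 3.88, 0, 1, 1.3, -1.68, 3.88, 0, 1, 1.3, -1.68, 3.88, 0, 1, 1.3, -1.68, 3.88, 0])

```text
time_s: 27.6
tcp_pos: [0.4934, 0.1907, 0.4301]
eef_rot: [0.606, 0.367, 0.605, -0.364]
ft_force: [0.1, 0.1, -4.7]
opening: 0.0291
```

Call:
step_arm(motion=[1, 1.3, -1.68, 3.88, 0, 1, 1.3, -1.68, 3.88, 0, 1, 1.3, -1.68, 3.88, 0, 1, 1.3, -1.68, 3.88, 0, 1, 1.3, -1.68, 3.88, 0, 1, 1.3, -1.68, 3.88, 0, 1, 1.3, -1.68, 3.88, 0, 1, 1.3, -1.68, 3.88, 0])

```text
time_s: 28.4
tcp_pos: [0.5192, -0.1463, 0.3253]
eef_rot: [0.606, 0.367, 0.605, -0.364]
ft_force: [1.2, -0.8, -2.8]
opening: 0.0292
```

Call:
step_arm(motion=[1, 0.6, -0.85, 1.95, 0, 1, 0, 0, 0, 0, 1, 0, 0, 0, 0])

```text
time_s: 28.7
tcp_pos: [0.5207, -0.166, 0.3193]
eef_rot: [0.605, 0.368, 0.605, -0.364]
ft_force: [0.9, 0.5, -4.6]
opening: 0.0291
```

```bash
python3 -c "
from h import *
plan([.513,-.1657,.279],27.4)"
```

```text
tcp [ 0.5207 -0.166   0.3193] x [ 0.002  0.004 -1.   ] yawy 27.65 shift cm [ 4.02 -0.68 -0.37] turn 0.25 n 4.1 f [ 0.89  0.47 -4.57] t 28.7
```

Call:
step_arm(motion=[1, 1, -0.7, -0.35, 0.25, 1, 2, 0, 0, 0, 1, 1, 0, 0, 0, 1, 0.2, 0, 0, 0, 1, 0, 0, 0, 0], grip_force=20)

```text
time_s: 29.2
tcp_pos: [0.5132, -0.165, 0.278]
eef_rot: [0.605, 0.368, 0.605, -0.365]
ft_force: [-0.3, 0.3, -3.7]
opening: 0.0293
```

Call:
step_arm(motion=[1, 0.1, 0, 0, 0, 1, 0, 0, 0, 0])

```text
time_s: 29.4
tcp_pos: [0.5138, -0.1657, 0.2775]
eef_rot: [0.605, 0.368, 0.604, -0.365]
ft_force: [-0.5, 0.8, -0.8]
opening: 0.0293
```

Call:
step_arm(motion=[1, 0.1, 0, 0, 0, 1, 0, 0, 0, 0])

```text
time_s: 29.6
tcp_pos: [0.5138, -0.1658, 0.2762]
eef_rot: [0.605, 0.369, 0.604, -0.365]
ft_force: [-0.6, 1.6, 2.0]
opening: 0.0294
```

Now rock ~8 mm with 1.5 mm more press.

Call:
step_arm(motion=[1, 0.1, 0, 0, 0, 1, 0.05, 0, -0.1, 0, 1, 0, 0, -0.2, 0, 1, 0.05, 0, -0.2, 0, 1, 0, 0, -0.2, 0, 1, 0, 0, -0.1, 0, 1, 0, 0, 0, 0, 1, 0, 0, 0, 0])

```text
time_s: 30.4
tcp_pos: [0.5101, -0.1591, 0.2737]
eef_rot: [0.605, 0.368, 0.604, -0.366]
ft_force: [2.2, -2.9, 3.4]
opening: 0.0295
```

```bash
python3 -c "
from edges import *
look('w15')
for n in ('w10','w13','w14','w15'): edges(n)"
```

```text
tcp [ 0.5101 -0.1591  0.2737] x [ 0.004  0.002 -1.   ] yawy 27.47 shift cm [-1.13 -0.05  2.9 ] turn 0.07 n 3.1 f [ 2.19 -2.94  3.36] t 30.4
w10 bottom 240.98 front 269.63 back 325.94 rim rows [(138, 383, 81), (139, 383, 81), (140, 384, 81), (141, 384, 81), (142, 383, 82), (143, 383, 80), (144, 381, 80), (145, 351, 72), (146, 245, 38), (147, 174, 8), (148, 171, 2), (149, 177, 2), (150, 180, 1), (151, 184, 0)]
w13 bottom 240.91 front 269.86 back 325.83 rim rows [(138, 385, 81), (139, 383, 81), (140, 385, 81), (141, 385, 80), (142, 383, 80), (143, 351, 73), (144, 222, 45), (145, 126, 15), (146, 139, 3), (147, 163, 1), (148, 171, 2), (149, 176, 0), (150, 181, 0), (151, 185, -1)]
w14 bottom 239.98 front 270.89 back 322.88 rim rows [(138, 399, 83), (139, 398, 84), (140, 400, 85), (141, 403, 84), (142, 400, 85), (143, 373, 77), (144, 273, 43), (145, 197, 10), (146, 190, 2), (147, 196, 1), (148, 197, 0), (149, 207, 0), (150, 208, 0), (151, 213, 0)]
w15 bottom 240.87 front 269.87 back 325.55 rim rows [(138, 385, 81), (139, 384, 81), (140, 382, 81), (141, 383, 81), (142, 347, 73), (143, 214, 45), (144, 109, 17), (145, 112, 5), (146, 146, 3), (147, 163, 0), (148, 173, 0), (149, 175, 0), (150, 180, 0), (151, 187, 0)]
```

View pics/w15z.png

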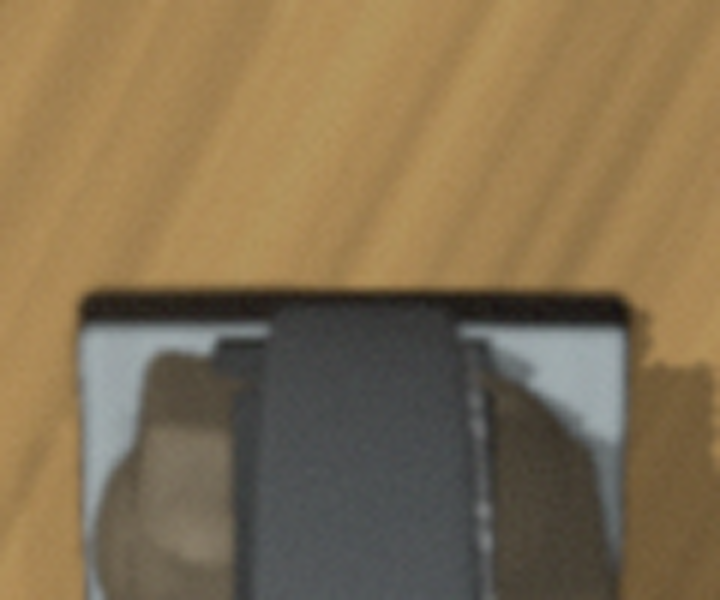

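Call:
step_arm(motion=[1, 0, 0, 0, 0, 1, 0, 0, 0, 0, 1, 0, 0, 0, 0, 1, 0, 0, 0, 0, 1, 0, 0, 0, 0, 1, 0, 0, 0, 0, 1, 0, 0, 0, 0, 1, 0, 0, 0, 0])

```text
time_s: 31.25
tcp_pos: [0.5097, -0.1587, 0.2734]
eef_rot: [0.605, 0.368, 0.604, -0.366]
ft_force: [3.5, -1.6, 3.5]
opening: 0.0291
```

```bash
python3 -c "
from edges import *
look('w16')
for n in ('w15','w16'): edges(n)
s=snap('side','s16.png');t=snap('top','t16.png')
cv2.imwrite('pics/s16z.png',cv2.resize(s['image'][140:240,280:380,::-1],None,fx=6,fy=6,interpolation=2))"
```

```text
tcp [ 0.5097 -0.1587  0.2734] x [ 0.003  0.003 -1.   ] yawy 27.47 shift cm [-1.16 -0.03  2.94] turn 0.07 n 3.2 f [ 3.47 -1.63  3.46] t 31.25
w15 bottom 240.87 front 269.87 back 325.55 rim rows [(138, 385, 81), (139, 384, 81), (140, 382, 81), (141, 383, 81), (142, 347, 73), (143, 214, 45), (144, 109, 17), (145, 112, 5), (146, 146, 3), (147, 163, 0), (148, 173, 0), (149, 175, 0), (150, 180, 0), (151, 187, 0)]
w16 bottom 240.66 front 269.42 back 325.57 rim rows [(138, 385, 81), (139, 384, 81), (140, 385, 80), (141, 382, 81), (142, 370, 77), (143, 294, 62), (144, 172, 33), (145, 114, 10), (146, 144, 2), (147, 164, 0), (148, 172, 0), (149, 176, 0), (150, 183, 0), (151, 187, 0)]
```

View pics/s16z.png

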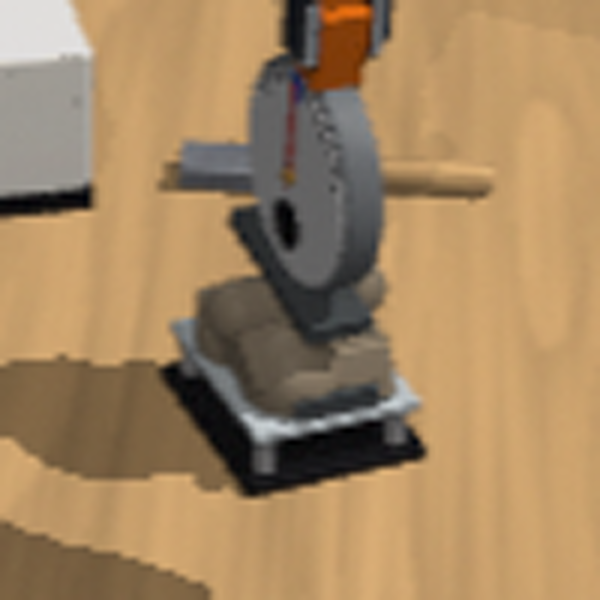

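View pics/s16.png

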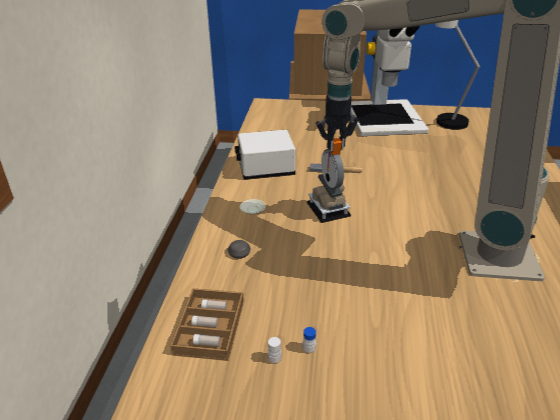

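```bash
python3 -c "
from h import *
print(ctrl.finish_job())"
```

```text
the job is handed in; nothing more can be done
None
```

I gripped the gauge by its orange block across the dial's facing direction. The foot went onto the ridge square across it. I then leaned the gauge by sliding the grip sideways so that it turned between the pads. I handed it in at about 31 s, still holding the gauge.

**How it went:** the foot slid on the ridge while rocking, so I lifted and reset it. I then carried the gauge once to the side camera, which read about 0.166 rad for the mark and showed the pointer about 0.017 rad short of it. After that I set it back on the ridge and rocked in the missing lean.

**Last checks:**
- **Lean:** about 0.164 rad from the wrist view, against the mark at about 0.166. The visible edges held to within about half a pixel over the last 0.8 s.
- **Contact:** about 1 mm from the middle of the foot, worked out from the arm's position, not seen directly.
- **Press:** about 7 to 8 N on the stone, which is about 3 mm of give by the stated spring figures. About 3 to 4 N of sideways load remains from the rocking. The arm crept about 0.5 mm in the last 0.8 s.
- **Surroundings:** the jars, sample, dish and brush look unmoved.

**Weaker or conflicting checks:**
- In the final side view the dial is too oblique to confirm the pointer exactly. It looks in line with the mark.
- I took the dark label on the stone holder for the end of the foot in several early wrist views. I then switched to the edge of the dial housing.
- The grip block's back edge disagreed with the other edges, probably because of the background, so I left it out of the final lean figure.

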